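# Nest the jade beaker in the inspection lamp

## Robot

A 6-joint arm with a two-finger parallel gripper is mounted at the origin on the work surface. World frame = base frame: x ahead of the robot, y to its left, z up, the work surface at z = 0. Lengths are in mm, angles in rad, forces in N, time in s.
With the tool pointing down it reaches from about 350 to 875 mm from the base axis. Payload 4.2 kg.
Tool frame: the origin (TCP) lies midway between the tips of the shut fingers; the grasp point (between the pads) lies 19 mm behind it; z points along the fingers, y is the direction in which the jaws open and shut (so a half turn about z gives the same grasp; the last joint's range is limited). The gripper opens to 85 mm and grips with 20 to 120 N. Pads are 22 mm wide; open, the fingers measure 114 mm over their backs; the gripper's body (76 mm by 85 mm) begins 54 mm behind the grasp point. The pads swing forward as they close: fully open they stand 13 mm farther back than shut.
Start: joints at [-0.939, 0.385, 0.008, 0, -1.194, -0.259], TCP at [227.654, -582.042, 231.312] pointing down, gripper open.
Joint ranges: [-3.14, 3.14], [-1.21, 2.06], [-1.07, 1.41], [-3.16, 2.05], [-2.99, -0.16], [-3.1, 3.1]. Speed limits (rad/s): [2.79, 2.79, 3.14, 3.14, 3.14, 3.14].

## Interface

Orientations are given as a unit quaternion [x, y, z, w].
In Python, from bench import readout, optics, workorder, nets gives the robot as it stands. The module is installed in compiled form; this text tells all that it offers.
- The arm moves only by the tool move_arm, never from a script. Its argument "steps" is a list of rows, each a list of 7 numbers: the opening, from -1 (shut) to 1 (fully open), so that 0 is half open, then the shift along the world's x, y, z in mm, then the turn, a rotation vector about the world's x, y, z in rad. In form: [[gripper, tx, ty, tz, wx, wy, wz], ...]. A call has 1 to 5 rows; each row is the pose to reach, as a shift and turn from the pose commanded when the call began; what a row does not reach only later rows make up. A row lasts 1/12 s, in which the tool goes at most 41.7 mm and 7.16 degrees, less where a joint would pass 70% of its speed; a pose out of reach is approached as far as the arm can. A call with a gripper value outside its range is refused whole. The fingers move at their own pace and stop on an object; the grip force is fixed at half the most. Time passes only in rows, so rows that repeat a pose let the fingers close. It gives the time, the measured TCP pose, the force and the opening at its end, in the units of the state.
- readout.read_state(): the state, without advancing time (a new reading comes with each control period).
- optics.get_image(name): name is "scene" or "top" or "wrist"; returns a dict with "frame" (420x560x3 uint8, blue, green, red), "fx", "fy", "cx", "cy" (pixels), "rvec" (rotation vector, rad) and "tvec" (3), from world to camera coordinates, as OpenCV has them. Camera axes: x right, y down, z forward; pixel columns grow to the right and rows downward; lengths in mm; the calibration is good to about 2 mm. A picture is of the moment at which its call begins. There is no depth.
- workorder.job_done(): hands the job in, once; it reports no verdict.
Trained networks look in a picture, given as the dict that the camera call returned (one of the last four; its "shot" number tells which), for a name from the list of things; names that differ only in an ending like _2 or _b are one class to them, and where a whole thing is asked for, a point or a joint stands for the part that bears it (a point fixed in the world has none). Each returns a list of dicts, best first, with "conf" (0 to 1); they miss things now and then, are a little off and sometimes report something else, mostly with a low value. They report only what shows in the picture. A call takes as long as a camera call. They do not tell look-alikes from the thing itself.
- nets.silhouettes(name, picture): "region" (420x560 bool, what is visible of it) and "extent" ([left, top, right, bottom] in pixels, round what is visible of it).
- nets.tip_of(name, picture): "uv" ([column, row] in pixels: a listed point, or the origin of a listed thing).
The state is a dict: "clock": time; "joints": joint angles; "joint_vel": joint speeds; "joint_efforts": joint torques, N m; "position": TCP position; "ee_rot": TCP orientation; "contact_force": force on the tool from outside, world axes, zero at the start; "wrist_torque": the same for the moment, N m; "gripper_width": finger opening in mm.
Only numpy, scipy, OpenCV 4.12 (cv2) and the standard library are available. Lean on these libraries where they do the work, as an engineer would, in place of code of your own. Each camera call takes 0.05 s, during which the arm holds its last target.

## Task

Set up the jade beaker for a crack check: put the white tapered sleeve squarely into the tilted black well of the inspection lamp, and nest the jade beaker, taken from between the sprung cheeks of its leather case, fully home inside the sleeve. Then press the nested stack down along its slanted axis until the well stops, finish with a steady push of about 20 N on the stop, and let go. Do not ram or drop the parts, and leave the bangle, torch and calculator where they are.

Things in the scene. Friction and masses are not known exactly. Their poses are not given: they have to be found in the camera images.
- lamp: Inspection lamp, fixed: dark steel foot 150 x 150 x 16 mm, grey uprights and a dark round head 100 mm across, its axis leaning 0.26 rad from the vertical towards the lamp's own -x. Origin: centre of the foot's underside; z up. The head's height on its column is set differently each time (0 to 20 mm along the axis) and is locked; it is not measured.
- axis_point (a point): Fixed point on the lamp's leaning axis. Its z is that axis, pointing out of the well's mouth; its y is horizontal. With the well pressed down on its stop, the centre of the well's floor lies on this axis 0 to 20 mm above this point, as the head's height is set, and the sleeve's origin lies there when home.
- sleeve: White tapered reflector sleeve, loose, a round cup open at the top, 88 mm tall, about 0.14 kg. Outside diameter 48 mm at the foot, 61 at the rim; wall 4 mm, floor 6 mm; inside 41 mm at the floor, 53 at the rim. Starts upright on the bench. Origin: centre of its underside; z towards the rim.
- sleeve_rim (a point): Centre of the sleeve's open rim, 88 mm from its origin along its z. The black well that takes the sleeve has a white floor, is 46 mm deep, inside 60 mm at the mouth, 53 at the floor, outside 70 mm. The sleeve fits with about 2 mm play and stands 42 mm proud of its mouth.
- beaker: Pale green jade beaker, loose, tapered, open at the top, 130 mm tall, about 0.3 kg. Outside diameter 36 mm at the foot, 56 at the rim; thick solid foot, bore 45 mm deep, 44 mm wide at the rim, wall 6 mm. Origin: centre of its underside; z towards the rim. Starts upright in the case, lightly clamped (about 4 N) between two cheeks, its top 42 mm exposed: pull it straight up.
- beaker_rim (a point): Centre of the beaker's rim, 130 mm from its origin along its z. Home, its underside is 6 mm above the sleeve's origin (2 mm play) and it stands 48 mm proud of the sleeve. The well starts 5 to 24 mm above its stop (not measured), slides down its axis against 9 N of steady friction, the stack's weight helping, has no spring and stays put; its stop is rigid.
- case: Brown leather stand, fixed, 150 x 110 mm, base 8 mm thick. Two upright cheeks 18 mm thick, 90 mm wide along y, tops 96 mm above the bench, stand on its +x and -x sides about 52 mm apart; the -x one is sprung towards the other and moves at most 3 mm. The gap runs along the case's y, open at both ends. Origin: centre of the underside; z up.
- bangle: Bystander: dark green jade bangle, 76 mm across, on a dark square pad 100 x 100 mm, one piece 25 mm high. Origin: centre of its underside.
- torch: Bystander: black pocket torch lying along its x, 155 mm long, 30 mm wide, 24 mm high. Origin: underside, 65 mm from the tail end.
- calculator: Bystander: black calculator lying flat, 150 x 100 x 23 mm. Origin: centre of its underside.
Mind the look-alikes: they are no part of the job. There is more than one size of the lamp; the job needs the largest. Leave any orange or yellow look-alike of the beaker alone.

How it is judged (in metres and radians):
On the way:
1. with the beaker home in the sleeve and the sleeve in the well, the stack is pressed onto the well's stop: over 14 N between sleeve and lamp, steadily for 0.15 s (x of sleeve in the frame of axis_point between -0.004 and 0.004 m and y of sleeve in the frame of axis_point between -0.004 and 0.004 m and z of sleeve in the frame of axis_point below 0.0225 m and angle between the z axis of sleeve and the z axis of axis_point, either way round below 0.06 rad and distance between beaker and sleeve below 0.0105 m and z of beaker in the frame of sleeve below 0.009 m and angle between the z axis of beaker and the z axis of axis_point, either way round below 0.08 rad and contact force between sleeve and lamp above 14 N), for 0.15 s.
At the end, for the whole second after the job is handed in: Sleeve in the well: origin within 4 mm of the leaning axis each way, at most 22.5 mm along it above the axis point, axis within 0.06 rad. Beaker home: underside within 3 mm of the sleeve's floor, origin within 10.5 mm of the sleeve's, axis within 0.08 rad of the well's. Both at rest (x of sleeve in the frame of axis_point between -0.004 and 0.004 m and y of sleeve in the frame of axis_point between -0.004 and 0.004 m and z of sleeve in the frame of axis_point below 0.0225 m and angle between the z axis of sleeve and the z axis of axis_point, either way round below 0.06 rad and distance between beaker and sleeve below 0.0105 m and z of beaker in the frame of sleeve below 0.009 m and angle between the z axis of beaker and the z axis of axis_point, either way round below 0.08 rad and linear speed of each of beaker, sleeve below 0.02 m/s); the robot touches nothing.
It fails at once if the jade beaker is rammed or dropped into the sleeve (over 35 N between them) (contact force between beaker and sleeve above 35 N).
It fails at once if the sleeve or the stack is rammed or dropped into the lamp (over 35 N between sleeve and lamp) (contact force between sleeve and lamp above 35 N).
It fails at once if the bangle is moved over 30 mm (distance of bangle from where it was at the start of the episode above 0.03 m).
It fails at once if the torch is moved over 30 mm (distance of torch from where it was at the start of the episode above 0.03 m).
It fails at once if the calculator is moved over 30 mm (distance of calculator from where it was at the start of the episode above 0.03 m).
It also fails if it takes over 72 s, if anything falls off the work surface, if the arm or the gripper's body presses on something with over 40 N, if the wrist force passes 120 N, or if a joint passes its speed limit or range.

## Working session

There is one attempt and no reset: what is moved stays moved. The work goes in short steps, Python scripts to look and compute and a tool call to move; the robot and the scene stay as the last step left them, time stands still between calls to the robot, and variables do not carry over. Pictures are saved under pics/ and viewed, and the job is handed in when it is done.

Besides the shell and the picture viewer there is one more tool, called after "Request:" as name(argument=value, ...), one argument or row to a line, values as JSON. move_arm: Moves the arm, as the interface text tells. Its arguments: {"type":"object","properties":{"steps":{"type":"array","items":{"type":"array","items":{"type":"number"}}}},"required":["steps"]}

```bash
mkdir -p pics; ls; python3 - <<'E'
from bench import readout, optics
import cv2,numpy as np,pickle
print(readout.read_state())
for n in ["scene","top","wrist"]:
    im=optics.get_image(n); cv2.imwrite(f"pics/{n}0.png",im["frame"]); 
    print(n,im["fx"],im["cx"],im["cy"],im["rvec"],im["tvec"],im.get("shot"))
    R=cv2.Rodrigues(np.array(im["rvec"],float))[0]; print(-R.T@np.array(im["tvec"]).ravel())
E
```

```text
pics
{'clock': 0.0, 'joints': array([-9.39363791e-01,  3.85582642e-01,  6.59486482e-03, -4.81930096e-04,
       -1.19400512e+00, -2.58631373e-01]), 'joint_vel': array([-0.00037717, -0.00029109, -0.00118361, -0.00062455, -0.00105181,
        0.00041278]), 'joint_efforts': array([-4.13047173e-04, -3.92290270e+01,  1.88400489e+01,  4.18612987e+00,
       -4.60226816e-03,  9.41533443e-06]), 'position': array([ 227.45248291, -581.50314926,  230.19626168]), 'ee_rot': array([-1.85235551e-01,  9.82693510e-01,  1.08772321e-03, -2.70648552e-04]), 'contact_force': array([-0.91348342, -0.64310398, -0.48369388]), 'wrist_torque': array([ 0.0066575 , -0.05433285,  0.02484303]), 'gripper_width': 85.0536744464469}
scene 537.008086818866 278.3538309544038 208.9248962208402 [ 0.64402536  2.64331369 -1.11251565] [ 480.29395873  -87.91317017 1640.87743072] 1
[1018.30554252  864.18080557 1071.04393574]
top 408.32373030880217 279.5901248748931 209.3584986686494 [ 2.18296382 -2.20323237  0.01454682] [  14.23694161  521.77561924 1083.89194685] 2
[ 483.60572636  -14.08410799 1101.45421109]
wrist 289.6626321932422 281.7701916687394 205.21593871279546 [-1.67487952 -2.45349099 -0.33892865] [624.48533838 -34.15232959 380.15709141] 3
[ 163.14977659 -607.68789246  373.85198859]
```

View pics/scene0.png

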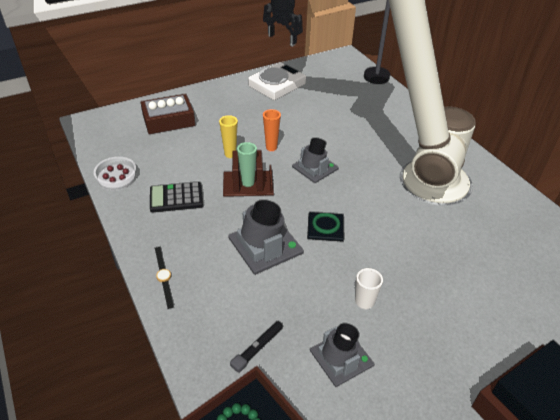

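View pics/top0.png

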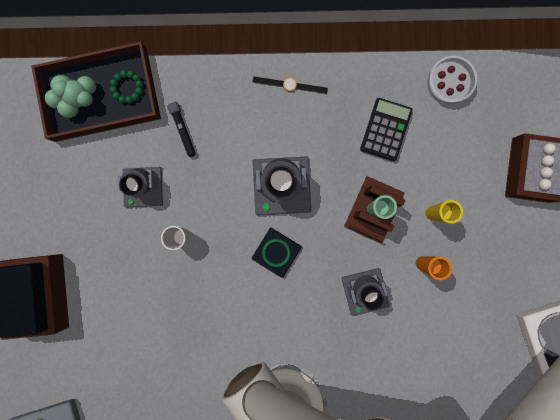

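View pics/wrist0.png

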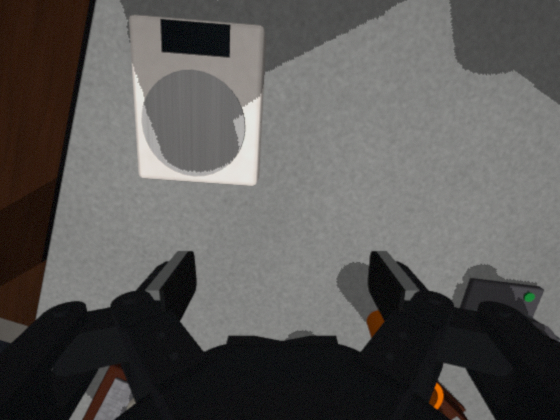

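```bash
python3 - <<'E'
import cv2,numpy as np
t=cv2.imread("pics/top0.png");s=cv2.imread("pics/scene0.png")
a=cv2.resize(t[140:230,240:330],(400,400),interpolation=2);b=cv2.resize(s[190:280,220:310],(400,400),interpolation=2)
c=cv2.resize(t[165:255,335:425],(400,400),interpolation=2);
cv2.imwrite("pics/z1.png",np.hstack([a,b]))
b=cv2.resize(s[120:210,205:295],(400,400),interpolation=2);cv2.imwrite("pics/z2.png",np.hstack([c,b]))
from bench import optics,nets
P={n:optics.get_image(n) for n in ("top","scene")}
for n in P:
  for k in ["lamp","axis_point","sleeve","sleeve_rim","beaker","beaker_rim","case","bangle","torch","calculator"]:
    print(n,k,[(np.round(d["uv"],1).tolist(),round(float(d["conf"]),2)) for d in nets.tip_of(k,P[n])])
E
```

```text
top lamp [([282.9, 186.6], 0.93), ([145.3, 186.2], 0.79), ([362.5, 292.0], 0.75)]
top axis_point [([281.3, 176.6], 0.95), ([366.4, 293.7], 0.68), ([135.6, 182.4], 0.65)]
top sleeve [([181.5, 236.0], 0.74)]
top sleeve_rim [([173.3, 240.1], 0.8)]
top beaker [([373.5, 208.1], 0.86), ([431.9, 212.9], 0.85), ([420.9, 262.4], 0.71), ([276.4, 249.9], 0.35)]
top beaker_rim [([442.4, 266.5], 0.95), ([382.2, 204.5], 0.76), ([449.4, 211.8], 0.57), ([373.8, 210.6], 0.23)]
top case [([376.2, 210.5], 0.91)]
top bangle [([273.9, 247.4], 0.92)]
top torch [([187.0, 134.2], 0.67), ([276.4, 249.3], 0.31)]
top calculator [([388.0, 133.0], 0.93)]
scene lamp [([340.9, 357.7], 0.87), ([314.3, 166.2], 0.73), ([265.5, 243.1], 0.55)]
scene axis_point [([313.6, 153.8], 0.94), ([261.5, 224.6], 0.83), ([339.2, 343.3], 0.78)]
scene sleeve [([363.8, 300.6], 0.7)]
scene sleeve_rim [([369.1, 277.4], 0.71)]
scene beaker [([248.0, 183.2], 0.86), ([230.7, 157.2], 0.79), ([275.3, 149.0], 0.67), ([325.8, 229.7], 0.15)]
scene beaker_rim [([272.1, 111.2], 0.8), ([246.8, 149.3], 0.59), ([232.3, 119.5], 0.55), ([247.8, 186.0], 0.49)]
scene case [([248.3, 185.4], 0.91)]
scene bangle []
scene torch [([265.9, 344.7], 0.56)]
scene calculator [([178.7, 196.4], 0.63)]
```

View pics/z1.png

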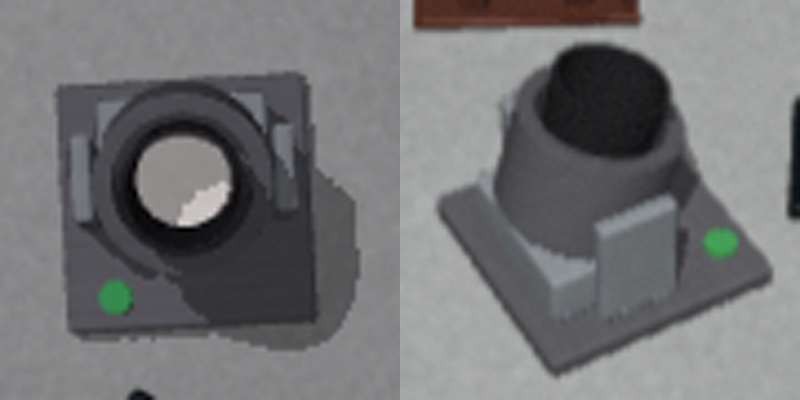

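View pics/z2.png

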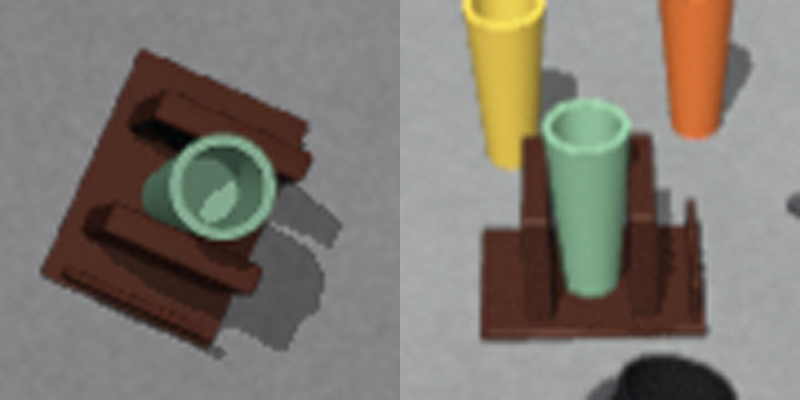

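```bash
cat > h.py <<'E'
import numpy as np,cv2
from bench import readout, optics, nets
from scipy.spatial.transform import Rotation as Ro
from scipy.optimize import least_squares
class Cam:
    def __init__(s,im):
        s.im=im;s.K=np.array([[im["fx"],0,im["cx"]],[0,im["fy"],im["cy"]],[0,0,1]])
        s.rv=np.array(im["rvec"],float).reshape(3,1);s.t=np.array(im["tvec"],float).reshape(3,1)
        s.R=cv2.Rodrigues(s.rv)[0];s.C=(-s.R.T@s.t).ravel()
    def ray(s,uv):
        d=s.R.T@np.linalg.inv(s.K)@np.array([uv[0],uv[1],1.]);return d/np.linalg.norm(d)
    def onz(s,uv,z):
        d=s.ray(uv);return s.C+d*(z-s.C[2])/d[2]
    def proj(s,X):
        return cv2.projectPoints(np.array(X,float).reshape(-1,1,3),s.rv,s.t,s.K,None)[0].reshape(-1,2)
def tri(obs):
    A=np.zeros((3,3));b=np.zeros(3)
    for c,uv in obs:
        d=c.ray(uv);M=np.eye(3)-np.outer(d,d);A+=M;b+=M@c.C
    X=np.linalg.solve(A,b)
    return X,[np.round(c.proj(X)[0]-np.array(uv),1).tolist() for c,uv in obs]
def get(n,save=None):
    c=Cam(optics.get_image(n))
    if save: cv2.imwrite("pics/"+save,c.im["frame"])
    return c
def st():
    s=readout.read_state();print("t",round(s["clock"],2),"p",np.round(s["position"],1),"rotz",np.round(Ro.from_quat(s["ee_rot"]).as_matrix()[:,2],3),"y",np.round(Ro.from_quat(s["ee_rot"]).as_matrix()[:,1],3),"F",np.round(s["contact_force"],1),"w",round(s["gripper_width"],1));return s
E
python3 - <<'E'
from h import *
T=get("top");S=get("scene")
for k,a,b,z in [("sleeve",(181.5,236),(363.8,300.6),0),("sleeve_rim",(173.3,240.1),(369.1,277.4),88),("beaker",(373.5,208.1),(248,183.2),8),("beaker_rim",(382.2,204.5),(246.8,149.3),138),("case",(376.2,210.5),(248.3,185.4),0),("lamp",(282.9,186.6),(265.5,243.1),0),("axis",(281.3,176.6),(261.5,224.6),60),("torch",(187,134.2),(265.9,344.7),0),("calc",(388,133),(178.7,196.4),0),("bangle",(274,247.4),(325.8,229.7),0)]:
    X,r=tri([(T,a),(S,b)]);print(k,np.round(X,1),r,"top@z",np.round(T.onz(a,z),1),"scene@z",np.round(S.onz(b,z),1))
# silhouettes of sleeve & beaker
for c,n in((T,"top"),(S,"scene")):
  for k in("sleeve","beaker","lamp","case"):
    print(n,k,[(d["extent"],round(float(d["conf"]),2)) for d in nets.silhouettes(k,c.im)][:4])
E
```

```text
sleeve [452.6 275.3   2.4] [[-0.0, 0.0], [-0.0, 0.0]] top@z [452.6 275.9   0. ] scene@z [451.3 274.1   0. ]
sleeve_rim [446.5 272.8  86.2] [[0.4, -0.6], [0.8, -0.0]] top@z [445.  273.3  88. ] scene@z [449.2 273.2  88. ]
beaker [ 521.3 -240.6    5.1] [[-0.4, 0.6], [-0.7, -0.1]] top@z [ 522.9 -241.1    8. ] scene@z [ 521.1 -236.3    8. ]
beaker_rim [ 524.9 -233.4  139.2] [[-0.4, 0.7], [-0.6, -0.1]] top@z [ 526.5 -234.6  138. ] scene@z [ 522.9 -233.5  138. ]
case [ 515.4 -252.   -15.1] [[-0.4, 0.6], [-0.6, -0.1]] top@z [ 516.6 -249.9    0. ] scene@z [ 520.9 -235.2    0. ]
lamp [5.827e+02 3.000e-01 5.500e+00] [[-0.1, 0.2], [-0.2, -0.0]] top@z [5.837e+02 1.000e-01 0.000e+00] scene@z [580.   -3.8   0. ]
axis [598.5   4.1  87.6] [[-0.6, 0.9], [-1.0, -0.1]] top@z [604.    3.2  60. ] scene@z [584.4 -18.4  60. ]
torch [724.5 266.4  -6.1] [[-1.5, 2.5], [-3.5, -0.4]] top@z [730.  260.7   0. ] scene@z [719.5 274.3   0. ]
calc [ 724.4 -284.3   -0. ] [[-0.3, 0.5], [-0.5, -0.1]] top@z [ 725.8 -285.2    0. ] scene@z [ 723.2 -282.9    0. ]
bangle [415.9  28.    4.3] [[-1.0, 1.6], [-1.8, -0.0]] top@z [419.9  25.6   0. ] scene@z [409.1  27.    0. ]
top sleeve [([160.3, 226.0, 188.0, 249.8], 0.66)]
top beaker [([425.4, 202.5, 463.1, 222.1], 0.81), ([417.8, 258.0, 450.0, 281.5], 0.72), ([365.0, 194.3, 398.2, 221.3], 0.67)]
top lamp [([340.2, 265.8, 390.2, 315.5], 0.92), ([119.0, 167.5, 163.8, 208.6], 0.61), ([345.4, 179.7, 406.2, 245.4], 0.49)]
top case [([344.4, 178.6, 404.6, 243.9], 0.77), ([157.6, 223.6, 189.0, 250.5], 0.5), ([368.2, 195.1, 394.4, 217.8], 0.17)]
scene sleeve [([355.2, 266.6, 382.5, 311.8], 0.84)]
scene beaker [([222.1, 115.6, 238.0, 154.4], 0.9), ([263.2, 110.8, 280.7, 148.7], 0.63), ([238.8, 142.1, 255.9, 183.3], 0.56)]
scene lamp [([307.0, 322.9, 372.3, 386.4], 0.84), ([292.3, 134.5, 335.0, 182.4], 0.61)]
scene case [([221.5, 146.5, 274.5, 197.2], 0.88)]
```

```bash
python3 - <<'E'
from h import *
s=st();W=get("wrist")
Rt=Ro.from_quat(s["ee_rot"]).as_matrix()
print("cam pos in tool",Rt.T@(W.C-s["position"]),"cam axes in tool (cols)\n",Rt.T@W.R.T)
print(W.onz((280,210),0), W.onz((280,300),0))
E
```

```text
t 1.75 p [ 227.6 -582.1  231.3] rotz [ 0. -0. -1.] y [-0.364  0.931 -0.   ] F [-0.3 -0.4 -0.2] w 85.6
cam pos in tool [  69.40489968   -0.62001202 -143.49405078] cam axes in tool (cols)
 [[ 4.92010676e-04 -9.62943931e-01 -2.69701210e-01]
 [ 9.99999806e-01  3.71079329e-04  4.99374821e-04]
 [-3.80789409e-04 -2.69701404e-01  9.62943928e-01]]
[ 268.05150704 -569.28005949    0.        ] [ 397.47961007 -518.83449605    0.        ]
```

Request:
move_arm(
  steps=[
    [1,20,30,30,0,0,-0.1],
    [1,45,70,60,0,0,-0.2],
    [1,60,110,70,0,0,-0.3],
    [1,75,145,70,0,0,-0.37],
    [1,90,185,70,0,0,-0.37],
  ],
)

```text
clock: 2.22
position: [312.4, -412.2, 302.4]
ee_rot: [0.0, 1.0, -0.001, 0.001]
contact_force: [1.1, 0.1, -0.1]
gripper_width: 85.4
```

Request:
move_arm(
  steps=[
    [1,28,26,3,0,0,0],
    [1,56,52,6,0,0,0],
    [1,84,78,10,0,0,0],
    [1,112,104,15,0,0,0],
    [1,140,130,20,0,0,0],
  ],
)

```text
clock: 2.63
position: [452.3, -281.5, 321.4]
ee_rot: [-0.002, 1.0, -0.0, 0.0]
contact_force: [1.0, -0.9, 0.7]
gripper_width: 85.4
```

Request:
move_arm(
  steps=[
    [1,25,23,0,0,0,0],
    [1,48,45,0,0,0,0],
    [1,48,45,0,0,0,0],
  ],
)

```text
clock: 2.88
position: [502.8, -234.8, 320.2]
ee_rot: [-0.004, 1.0, 0.0, 0.0]
contact_force: [0.5, -0.5, -0.1]
gripper_width: 85.4
```

```bash
python3 - <<'E'
from h import *
st();W=get("wrist","w1.png")
for k in("beaker","beaker_rim","case"):
  print(k,[(np.round(d["uv"],1).tolist(),round(float(d["conf"]),2)) for d in nets.tip_of(k,W.im)])
E
```

```text
t 2.88 p [ 502.8 -234.8  320.2] rotz [ 0.001  0.001 -1.   ] y [-0.008  1.     0.001] F [ 0.5 -0.5 -0.1] w 85.4
beaker [([193.9, 81.6], 0.82), ([178.2, 173.5], 0.71), ([278.6, 180.4], 0.57)]
beaker_rim [([279.8, 200.1], 0.82), ([146.7, 189.7], 0.78), ([156.8, 66.4], 0.56)]
case [([276.9, 173.7], 0.77)]
```

View pics/w1.png

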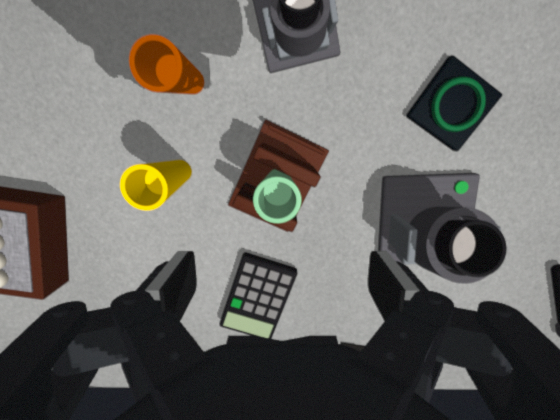

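```bash
cat >> h.py <<'E'
def circ(c,n,r,N=180):
    n=np.array(n,float);n/=np.linalg.norm(n);a=np.cross(n,[0.3,1,0.2]);a/=np.linalg.norm(a);b=np.cross(n,a)
    t=np.linspace(0,2*np.pi,N,endpoint=False)[:,None];return np.array(c)+r*(np.cos(t)*a+np.sin(t)*b)
def fitcirc(views,c0,n,r,free=(1,1,0),f=1.0,gate=4):
    """views: list of (cam, contour points Nx2)"""
    free=np.array(free,bool);c0=np.array(c0,float)
    from scipy.spatial import cKDTree
    def res(p):
        c=c0.copy();c[free]=p;o=[]
        for cam,pts in views:
            e=cam.proj(circ(c,n,r));d,_=cKDTree(pts).query(e);o.append(np.minimum(d,gate))
        return np.concatenate(o)
    best=None
    from scipy.optimize import minimize
    for _ in range(1):
        s=minimize(lambda p:np.sum(np.log1p((res(p)/f)**2)),c0[free],method="Nelder-Mead",options=dict(initial_simplex=np.vstack([c0[free]]+[c0[free]+8*e for e in np.eye(free.sum())]),xatol=.05,fatol=.01))
    c=c0.copy();c[free]=s.x;return c,np.median(res(s.x))
def contour(mask):
    cs,_=cv2.findContours(mask.astype(np.uint8),cv2.RETR_LIST,cv2.CHAIN_APPROX_NONE)
    return np.vstack([k.reshape(-1,2) for k in cs if len(k)>15]).astype(float)
E
cat > a.py <<'E'
from h import *
def jade(c):
    h=cv2.cvtColor(c.im["frame"],cv2.COLOR_BGR2HSV);m=(h[...,0]>55)&(h[...,0]<85)&(h[...,1]>50)&(h[...,2]>70);return m
def sub(m,c,X,r=60):
    u=c.proj(X)[0].astype(int);o=np.zeros_like(m);sl=np.s_[max(u[1]-r,0):u[1]+r,max(u[0]-r,0):u[0]+r];o[sl]=m[sl];return o
E
python3 - <<'E'
from a import *
W=get("wrist");T=get("top");S=get("scene")
X0=(524,-236,138)
for nm,vs in (("W",[W]),("T",[T]),("S",[S]),("all",[W,T,S])):
    v=[(c,contour(sub(jade(c),c,X0,60 if c is W else 25))) for c in vs]
    print(nm,fitcirc(v,X0,(0,0,1),28),)
v=[(c,contour(sub(jade(c),c,X0,60 if c is W else 25))) for c in (W,T,S)]
print(fitcirc(v,X0,(0,0,1),28,free=(1,1,1)))
o=W.im["frame"].copy()
for p in W.proj(circ(fitcirc(v[:1],X0,(0,0,1),28)[0],(0,0,1),28)): o[int(round(p[1])),int(round(p[0]))]=(0,0,255)
cv2.imwrite("pics/w1o.png",cv2.resize(o[100:260,200:360],(640,640)))
E
```

```text
W (array([ 518.03094675, -241.13895698,  138.        ]), np.float64(0.6772457271071661))Traceback (most recent call last):
  File "<stdin>", line 5, in <module>
  File "h.py", line 47, in contour
    return np.vstack([k.reshape(-1,2) for k in cs if len(k)>15]).astype(float)
           ~~~~~~~~~^^^^^^^^^^^^^^^^^^^^^^^^^^^^^^^^^^^^^^^^^^^^
    return _nx.concatenate(arrs, 0, dtype=dtype, casting=casting)
           ~~~~~~~~~~~~~~~^^^^^^^^^^^^^^^^^^^^^^^^^^^^^^^^^^^^^^^
ValueError: need at least one array to concatenate
```

```bash
cat >> a.py <<'E'
def static(n):
    c=get(n);c.im=dict(c.im);c.im["frame"]=cv2.imread(f"pics/{n}0.png");return c
E
python3 - <<'E'
from a import *
st()
W=get("wrist");T=static("top");S=static("scene")
X0=(524,-236,138);R={W:60,T:25,S:25}
tiles=[]
for nm,c in (("W",W),("T",T),("S",S)):
    v=[(c,contour(sub(jade(c),c,X0,R[c])))]
    r=fitcirc(v,X0,(0,0,1),28);print(nm,r)
    o=cv2.resize(c.im["frame"],None,fx=6,fy=6,interpolation=2)
    for p in c.proj(circ(r[0],(0,0,1),28)): cv2.circle(o,(int(p[0]*6+3),int(p[1]*6+3)),1,(0,0,255),-1)
    u=(c.proj(r[0])[0]*6).astype(int); tiles.append(cv2.resize(o[u[1]-R[c]*4:u[1]+R[c]*4,u[0]-R[c]*4:u[0]+R[c]*4],(260,260)))
cv2.imwrite("pics/o1.png",np.hstack(tiles))
v=[(c,contour(sub(jade(c),c,X0,R[c]))) for c in (W,T,S)]
print(fitcirc(v,X0,(0,0,1),28,free=(1,1,1)))
E
```

```text
t 3.23 p [ 498.7 -238.8  321. ] rotz [ 0. -0. -1.] y [-0.001  1.    -0.   ] F [-0.8 -0.7 -0.1] w 85.6
W (array([ 518.46134856, -241.08892141,  138.        ]), np.float64(0.6003996244190584))
T (array([ 521.35361838, -238.24344492,  138.        ]), np.float64(0.6241054263266234))
S (array([ 522.97988093, -236.06275338,  138.        ]), np.float64(0.5684392982246543))
(array([ 520.58013047, -241.03619592,  132.7042921 ]), np.float64(0.6050454413381658))
```

View pics/o1.png

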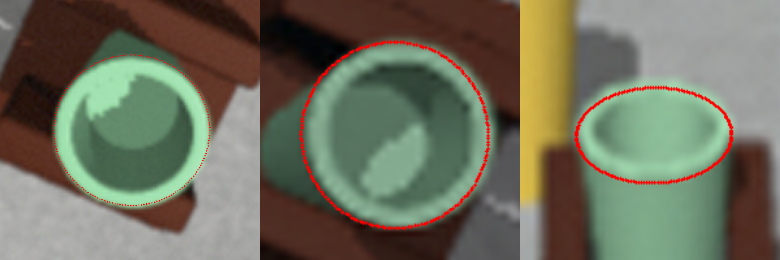

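Request:
move_arm(
  steps=[
    [1,8,40,10,0,0,0],
    [1,16,80,20,0,0,0],
    [1,24,120,30,0,0,0],
    [1,32,160,40,0,0,0],
    [1,40,200,50,0,0,0],
  ],
)

```text
clock: 3.8
position: [538.9, -38.4, 371.2]
ee_rot: [-0.001, 1.0, 0.0, 0.0]
contact_force: [1.8, -0.1, 0.2]
gripper_width: 85.4
```

Request:
move_arm(
  steps=[
    [1,0,39,0,0,0,0],
    [1,0,39,0,0,0,0],
    [1,0,39,0,0,0,0],
    [1,0,39,0,0,0,0],
  ],
)

```text
clock: 4.13
position: [538.9, -0.9, 370.3]
ee_rot: [-0.001, 1.0, -0.0, -0.0]
contact_force: [0.4, -0.2, -0.7]
gripper_width: 85.3
```

```bash
python3 - <<'E'
from h import *
st();W=get("wrist","w2.png");np.savez("pics/w2.npz",**{k:W.im[k] for k in W.im})
for k in("lamp","axis_point"):
  print(k,[(np.round(d["uv"],1).tolist(),round(float(d["conf"]),2)) for d in nets.tip_of(k,W.im)])
E
```

```text
t 4.13 p [538.9  -0.9 370.3] rotz [-0. -0. -1.] y [-0.003  1.    -0.   ] F [ 0.4 -0.2 -0.7] w 85.3
lamp [([281.8, 187.4], 0.82), ([492.0, 189.9], 0.82), ([144.3, 9.9], 0.75), ([138.8, 264.8], 0.66)]
axis_point [([514.8, 202.4], 0.88), ([285.8, 206.1], 0.87), ([144.7, 155.4], 0.4)]
```

View pics/w2.png

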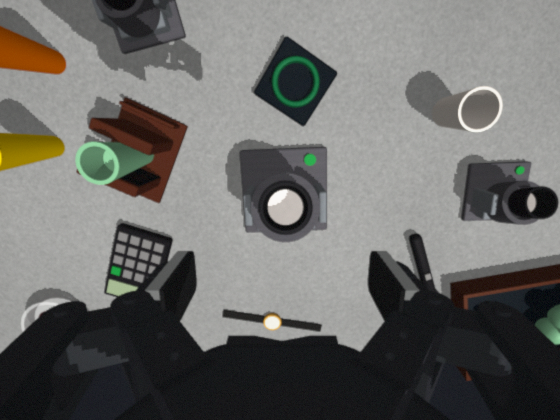

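```bash
python3 - <<'E'
import cv2
w=cv2.imread("pics/w2.png");cv2.imwrite("pics/w2z.png",cv2.resize(w[135:255,225:345],(600,600),interpolation=2))
E
```

```text
(no output)
```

View pics/w2z.png

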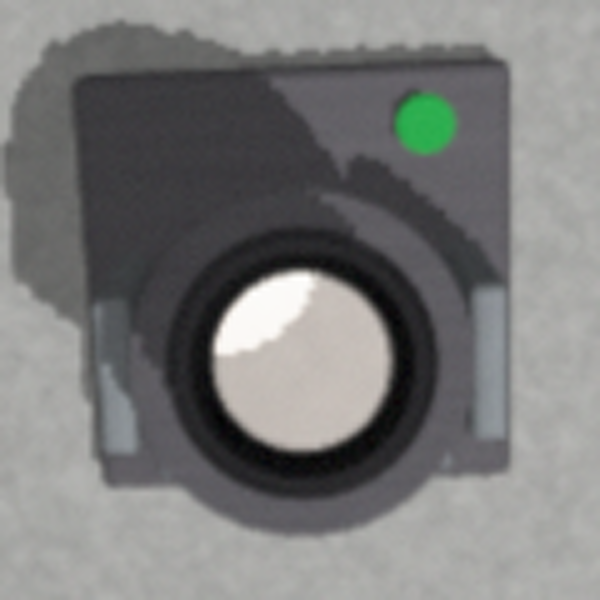

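```bash
python3 - <<'E'
from a import *
d=np.load("pics/w2.npz");W=Cam({k:d[k] for k in d.files});T=static("top");S=static("scene")
zw=lambda x,y:((x+.5)/5-.5+225,(y+.5)/5-.5+135)
f=90/400
zt=lambda x,y:((x+.5)*f-.5+240,(y+.5)*f-.5+140)
zs=lambda x,y:((x-400+.5)*f-.5+220,(y+.5)*f-.5+190)
cw=[zw(76,77),zw(507,63),zw(508,470),zw(103,487)]
P=np.array([W.onz(u,16) for u in cw]);print("W corners",P.round(1),"c",P.mean(0).round(1))
ct=[zt(58,88),zt(305,75),zt(315,322),zt(70,333)]
Q=np.array([T.onz(u,16) for u in ct]);print("T corners",Q.round(1),Q.mean(0).round(1))
cs=[zs(438,203),zs(772,275),zs(557,375)]
Z=np.array([S.onz(u,16) for u in cs]);print("S",Z.round(1),"diag centre",((Z[0]+Z[1])/2).round(1))
for M in(P,Q):
    for i in range(4): print(np.round(M[(i+1)%4]-M[i],1),np.linalg.norm(M[(i+1)%4]-M[i]).round(1))
print(tri([(W,zw(303,363)),(T,zt(184,183))]),tri([(W,zw(303,363)),(S,(267,211))]),tri([(W,zw(303,363)),(T,zt(184,183)),(S,(267,211))]))
print("W ray",W.ray(zw(303,363)),"C",W.C, "ray@depth",(W.C+W.ray(zw(303,363))*375.5).round(1))
print(W.ray(zw(302.5,360)), "floor",(W.C+W.ray(zw(302.5,360))*419.5).round(1))
E
```

```text
W corners [[512.2 -73.   16. ]
 [507.   72.9  16. ]
 [653.1  79.8  16. ]
 [660.3 -68.3  16. ]] c [583.1   2.8  16. ]
T corners [[656.1  80.2  16. ]
 [662.1 -68.4  16. ]
 [513.7 -72.7  16. ]
 [508.5  73.9  16. ]] [585.1   3.2  16. ]
S [[663.  -61.4  16. ]
 [511.8  80.2  16. ]
 [657.2  90.3  16. ]] diag centre [587.4   9.4  16. ]
[ -5.2 145.8   0. ] 145.9
[146.1   6.9   0. ] 146.3
[   7.1 -148.1    0. ] 148.3
[-148.1   -4.6    0. ] 148.2
[   6.  -148.6    0. ] 148.7
[-148.4   -4.3    0. ] 148.5
[ -5.2 146.7   0. ] 146.7
[147.6   6.2   0. ] 147.7
(array([589.23700387,   3.45059466,  97.84899281]), [[-0.1, -0.0], [-0.0, -0.0]]) (array([580.19934345,   3.54142239, 127.42134242]), [[0.3, -0.4], [-0.3, -0.1]]) (array([582.25957308,   3.52525973, 127.93067288]), [[0.3, 1.1], [-0.3, 1.6], [-1.0, 0.0]])
W ray [ 0.27590784  0.01290215 -0.9610975 ] C [469.81030992  -2.05889491 513.86720091] ray@depth [573.4   2.8 153. ]
[ 0.27391885  0.01255024 -0.96167092] floor [584.7   3.2 110.4]
```

```bash
cat >> a.py <<'E'
def over(c,circs,X,r,out,k=6):
    o=cv2.resize(c.im["frame"],None,fx=k,fy=k,interpolation=2)
    for (ce,n,rad,col) in circs:
        for p in c.proj(circ(ce,n,rad,360)): cv2.circle(o,(int(p[0]*k+k/2),int(p[1]*k+k/2)),1,col,-1)
    u=(c.proj(X)[0]*k).astype(int);return cv2.resize(o[max(0,u[1]-r*k):u[1]+r*k,max(u[0]-r*k,0):u[0]+r*k],(out,out))
E
python3 - <<'E'
from a import *
d=np.load("pics/w2.npz");W=Cam({k:d[k] for k in d.files});T=static("top");S=static("scene")
a=np.array([-.257,-.0103,.966]);X=np.array([573.4,2.8,153])
for s in(0,-10,-20):
  pass
t=[]
for c,r in((W,45),(T,35),(S,35)):
    t.append(over(c,[(X,a,35,(0,0,255)),(X-46*a,a,26.5,(255,0,0)),(X-20*a,a,35,(0,255,255))],X-20*a,r,260))
cv2.imwrite("pics/o2.png",np.hstack(t))
E
```

```text
(no output)
```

View pics/o2.png

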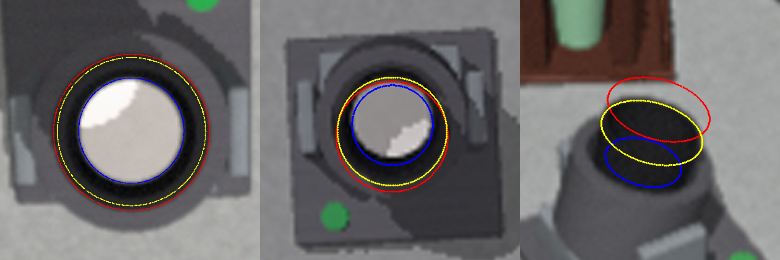

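```bash
python3 - <<'E'
from a import *
T=static("top");S=static("scene")
a=np.array([-.257,-.0103,.966]);X=np.array([573.4,2.8,153])
t=[]
for c,r in((T,25),(S,25)):
    c.im["frame"]=np.clip(c.im["frame"].astype(float)*2.5,0,255).astype(np.uint8)
    for s in (10,20):
        t.append(over(c,[(X-s*a,a,35,(0,0,255)),(X-s*a-46*a,a,26.5,(255,0,0))] ,X-15*a,r,400,8))
cv2.imwrite("pics/o3.png",np.vstack([np.hstack(t[:2]),np.hstack(t[2:])])[:,:])
E
```

```text
(no output)
```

View pics/o3.png

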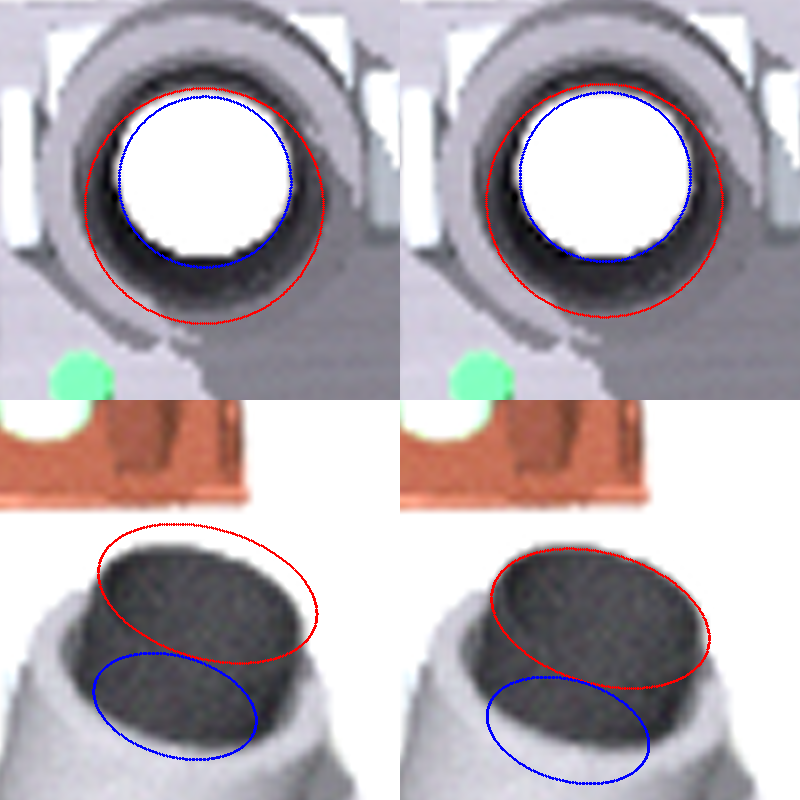

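Request:
move_arm(
  steps=[
    [1,-12,38,-8,0,0,0],
    [1,-24,76,-16,0,0,0],
    [1,-36,114,-24,0,0,0],
    [1,-48,152,-32,0,0,0],
    [1,-60,190,-45,0,0,0],
  ],
)

```text
clock: 5.0
position: [478.9, 190.6, 326.3]
ee_rot: [-0.001, 1.0, 0.001, 0.001]
contact_force: [1.6, 0.7, -0.0]
gripper_width: 85.5
```

Request:
move_arm(
  steps=[
    [1,-12,38,-10,0,0,0],
    [1,-24,76,-25,0,0,0],
    [1,-33,85,-35,0,0,0],
    [1,-33,85,-35,0,0,0],
    [1,-33,85,-35,0,0,0],
  ],
)

```text
clock: 5.42
position: [445.8, 274.4, 290.1]
ee_rot: [-0.002, 1.0, -0.001, -0.0]
contact_force: [0.7, 0.5, -0.3]
gripper_width: 85.6
```

```bash
python3 - <<'E'
from a import *
st();W=get("wrist","w3.png");T=static("top");S=static("scene");np.savez("pics/w3.npz",**{k:W.im[k] for k in W.im})
X0=(448,274,88)
t=[]
for nm,c,r in(("W",W,75),("T",T,20),("S",S,20)):
    h=c.im["frame"].astype(int);m=(h.min(2)>(150 if c is W else 160));
    v=[(c,contour(sub(m,c,X0,r)))];R=fitcirc(v,X0,(0,0,1),30.5);print(nm,R)
    t.append(over(c,[(R[0],(0,0,1),30.5,(0,0,255))],R[0],r,260,4))
cv2.imwrite("pics/o4.png",np.hstack(t))
E
```

```text
t 5.42 p [445.8 274.4 290.1] rotz [-0.001 -0.001 -1.   ] y [-0.005  1.    -0.001] F [ 0.7  0.5 -0.3] w 85.6
W (array([447.6348362 , 278.77808857,  88.        ]), np.float64(1.0181739075954086))
T (array([451.54184518, 275.36252757,  88.        ]), np.float64(0.6498317415749384))
S (array([448.3510524 , 271.55155587,  88.        ]), np.float64(1.19397833421989))
```

View pics/o4.png

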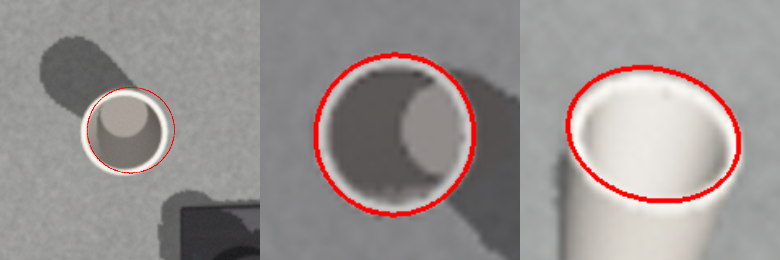

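View pics/w3.png

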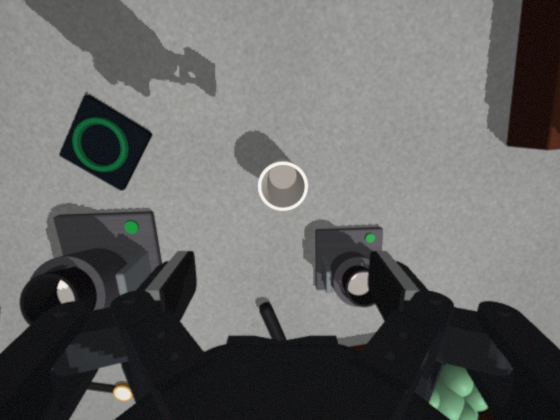

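```bash
python3 - <<'E'
from a import *
d=np.load("pics/w3.npz");W=Cam({k:d[k] for k in d.files})
for u in[(282.8,185.8),(258,186),(308,186),(283,161.5),(283,210.3)]:print(W.onz(u,88).round(1))
o=cv2.resize(W.im["frame"][145:230,240:325],(680,680),interpolation=2);cv2.imwrite("pics/w3z.png",o[:600])
E
```

```text
[448.7 274.6  88. ]
[449.1 244.4  88. ]
[448.8 305.2  88. ]
[419.3 274.6  88. ]
[479.8 275.   88. ]
```

View pics/w3z.png

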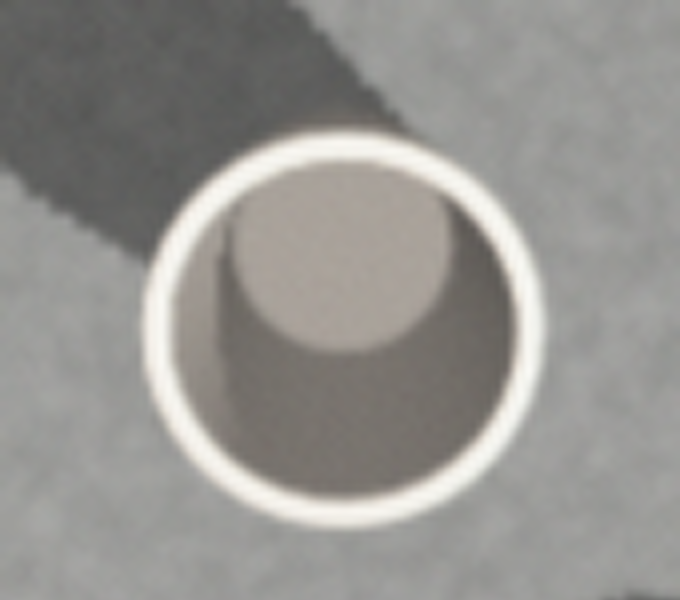

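Request:
move_arm(
  steps=[
    [1,3,0,-40,0,0,0],
    [1,3,0,-80,0,0,0],
    [1,3,0,-120,0,0,0],
    [1,3,0,-155,0,0,0],
    [1,3,0,-180,0,0,0],
  ],
)

```text
clock: 5.98
position: [449.0, 272.1, 108.2]
ee_rot: [-0.0, 1.0, -0.001, -0.001]
contact_force: [-0.0, 0.4, -0.1]
gripper_width: 85.6
```

Request:
move_arm(
  steps=[
    [1,0,0,-20,0,0,0],
    [1,0,0,-40,0,0,0],
    [1,0,0,-55,0,0,0],
    [1,0,0,-60,0,0,0],
    [1,0,0,-60,0,0,0],
  ],
)

```text
clock: 6.4
position: [449.5, 273.1, 49.8]
ee_rot: [-0.001, 1.0, -0.001, -0.001]
contact_force: [1.1, -1.0, -0.1]
gripper_width: 85.5
```

```bash
python3 - <<'E'
from a import *
st();W=get("wrist","w4.png");get("scene","s4.png")
E
```

```text
t 6.4 p [449.5 273.1  49.8] rotz [-0.001 -0.001 -1.   ] y [-0.001  1.    -0.001] F [ 1.1 -1.  -0.1] w 85.5
```

View pics/w4.png

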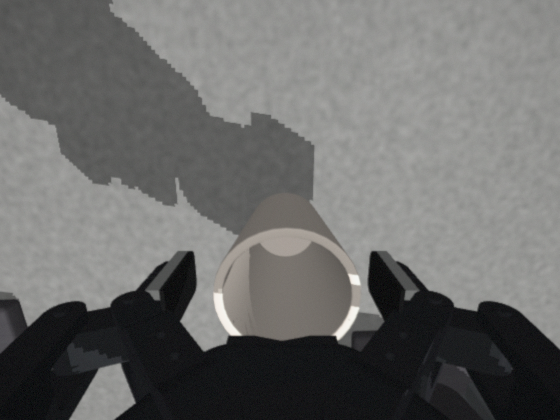

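Request:
move_arm(
  steps=[
    [1,0,2,0,0,0,0],
    [0.7,0,2,0,0,0,0],
    [0.4,0,2,0,0,0,0],
    [0.2,0,2,0,0,0,0],
    [0.0,0,2,0,0,0,0],
  ],
)

```text
clock: 6.92
position: [449.8, 276.5, 51.9]
ee_rot: [-0.002, 1.0, 0.001, 0.001]
contact_force: [-0.1, -1.6, 5.8]
gripper_width: 59.2
```

Request:
move_arm(
  steps=[
    [-0.5,0,0,0,0,0,0],
    [-1,0,0,0,0,0,0],
    [-1,0,0,0,0,0,0],
    [-1,0,0,0,0,0,0],
    [-1,0,0,0,0,0,0],
  ],
)

```text
clock: 7.33
position: [449.8, 276.6, 51.9]
ee_rot: [-0.002, 1.0, 0.001, 0.001]
contact_force: [-0.2, -1.7, 5.5]
gripper_width: 58.9
```

```bash
python3 - <<'E'
from a import *
st();W=get("wrist","w5.png");c=get("scene","s5.png");f=c.im["frame"];u=c.proj((449,274,60))[0].astype(int)
cv2.imwrite("pics/s5z.png",cv2.resize(f[u[1]-60:u[1]+40,u[0]-60:u[0]+60],(720,600)))
E
```

```text
t 7.33 p [449.8 276.6  51.9] rotz [ 0.002  0.001 -1.   ] y [-0.004  1.     0.001] F [-0.2 -1.7  5.5] w 58.9
```

View pics/w5.png

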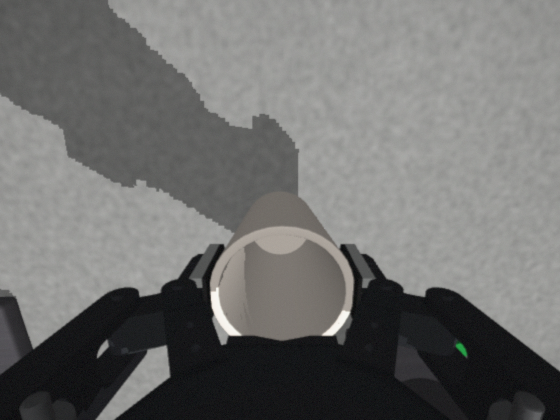

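View pics/s5z.png

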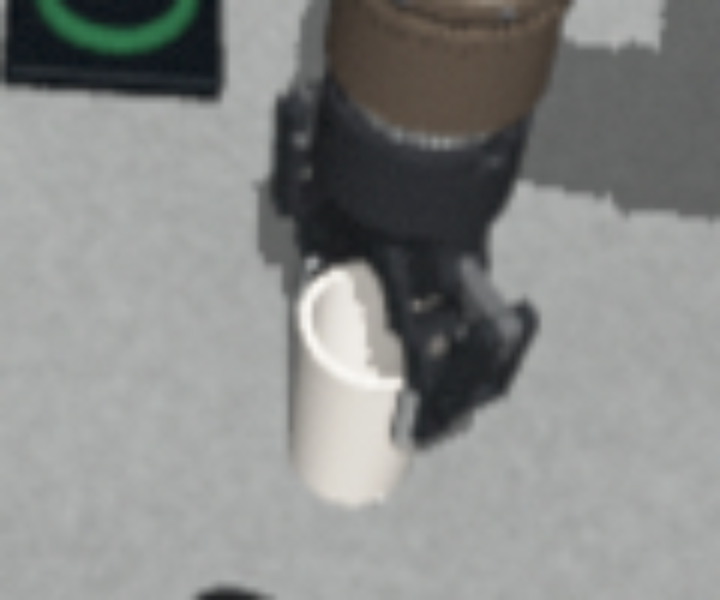

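Request:
move_arm(
  steps=[
    [-1,0,0,10,0,0,0],
    [-1,0,0,40,0,0,0],
    [-1,0,0,80,0,0,0],
    [-1,0,-10,120,0,0,0],
    [-1,10,-35,150,0.002,-0.05,0],
  ],
)

```text
clock: 7.85
position: [461.0, 243.7, 204.8]
ee_rot: [-0.003, 1.0, 0.003, 0.028]
contact_force: [0.5, -0.2, 0.2]
gripper_width: 59.2
```

Request:
move_arm(
  steps=[
    [-1,20,-35,15,0.002,-0.05,0],
    [-1,35,-70,30,0.004,-0.11,0],
    [-1,50,-105,45,0.006,-0.17,0],
    [-1,60,-140,55,0.008,-0.21,0],
    [-1,70,-175,60,0.008,-0.21,0],
  ],
)

```text
clock: 8.27
position: [527.5, 64.0, 262.3]
ee_rot: [-0.002, 0.991, 0.005, 0.131]
contact_force: [0.4, -0.5, -2.3]
gripper_width: 59.1
```

```bash
python3 - <<'E'
from a import *
st();W=get("wrist","w6.png");c=get("scene","s6.png")
E
```

```text
t 8.27 p [527.5  64.  262.3] rotz [ 0.26   0.01  -0.966] y [-0.005  1.     0.009] F [ 0.4 -0.5 -2.3] w 59.1
```

View pics/s6.png

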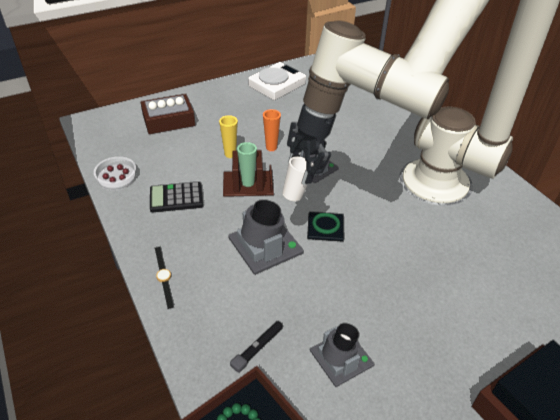

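View pics/w6.png

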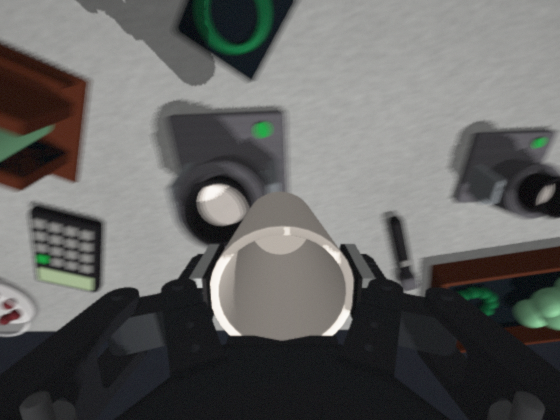

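Request:
move_arm(
  steps=[
    [-1,8,-25,-5,0,0,0],
    [-1,16,-50,-12,0,0,0],
    [-1,26,-63,-30,0,0,0],
    [-1,26,-63,-32,0,0,0],
    [-1,26,-63,-32,0,0,0],
  ],
)

```text
clock: 8.78
position: [554.2, 2.6, 227.1]
ee_rot: [-0.001, 0.992, 0.004, 0.128]
contact_force: [0.2, 0.1, -1.1]
gripper_width: 59.2
```

```bash
python3 - <<'E'
from a import *
st();W=get("wrist","w7.png");c=get("scene","s7.png");t=get("top","t7.png")
f=c.im["frame"];g=t.im["frame"]
cv2.imwrite("pics/z7.png",np.hstack([cv2.resize(f[150:280,205:335],(400,400)),cv2.resize(g[120:220,230:330],(400,400))]))
E
```

```text
t 8.78 p [554.2   2.6 227.1] rotz [ 0.254  0.009 -0.967] y [-0.002  1.     0.008] F [ 0.2  0.1 -1.1] w 59.2
```

View pics/z7.png

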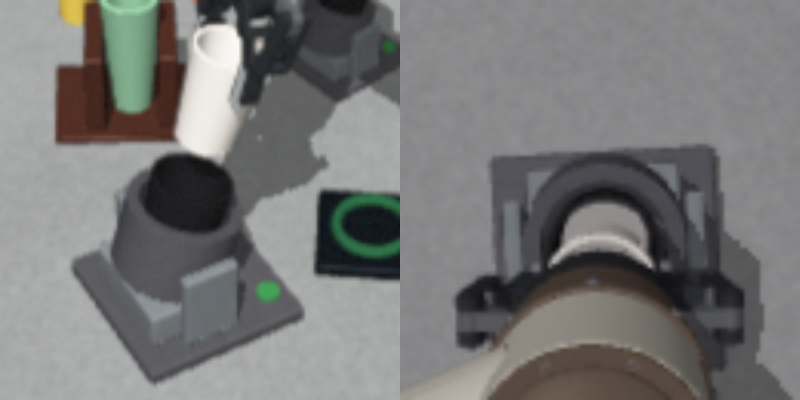

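View pics/w7.png

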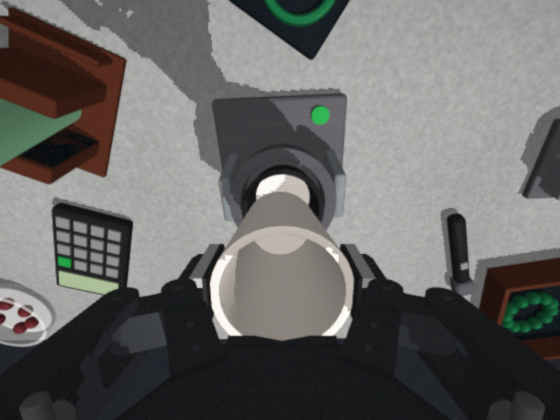

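```bash
python3 - <<'E'
from a import *
s=st();c=Cam(optics.get_image("wrist"));c.im=dict(c.im)
R=Ro.from_quat(s["ee_rot"]).as_matrix();p=s["position"]
a=np.array([-.257,-.0103,.966]);L=np.array([578.6,3.2,134.6])
foot=p+R@np.array([.8,0,52]);rim=p+R@np.array([.8,0,-36])
print("foot",foot.round(1),"off axis",(foot-L-a*((foot-L)@a)).round(1),"h",((foot-L)@a).round(1))
c.im["frame"]=np.clip(c.im["frame"].astype(float)*1.5,0,255).astype(np.uint8)
o=over(c,[(foot,-R[:,2],24,(0,0,255)),(rim,-R[:,2],30.5,(0,0,255)),(L,a,35,(0,255,255)),(L,a,30,(0,255,0)),(L-46*a,a,26.5,(255,0,0)),(L-19*a,a,35,(255,0,255))],c.proj(L-10*a)[0] if 0 else L-20*a,75,600,5)
cv2.imwrite("pics/o7.png",o)
E
```

```text
t 8.93 p [555.2   3.9 229.3] rotz [ 0.258  0.01  -0.966] y [-0.005  1.     0.009] F [ 0.2 -0.5 -1.8] w 58.7
foot [567.9   4.5 178.9] off axis [1.  1.7 0.3] h 45.5
```

View pics/o7.png

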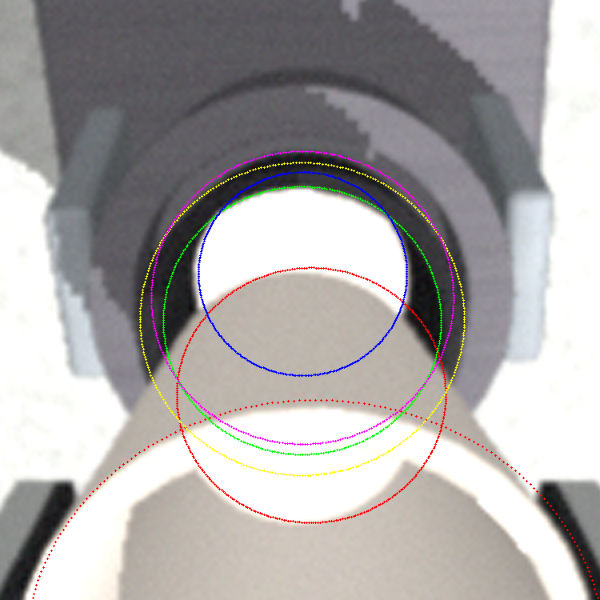

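Request:
move_arm(
  steps=[
    [-1,-1,-1.7,0,0,0,0],
    [-1,2.9,-1.5,-14.5,0,0,0],
    [-1,6.7,-1.4,-29,0,0,0],
    [-1,10.6,-1.2,-43.5,0,0,0],
    [-1,13.1,-1.1,-53,0,0,0],
  ],
)

```text
clock: 9.4
position: [567.9, 2.4, 174.7]
ee_rot: [-0.002, 0.992, 0.005, 0.129]
contact_force: [-0.5, -0.4, -1.6]
gripper_width: 59.3
```

```bash
cat > chk.py <<'E'
from a import *
s=st()
R=Ro.from_quat(s["ee_rot"]).as_matrix();p=s["position"]
a=np.array([-.257,-.0103,.966]);L=np.array([578.6,3.2,134.6])
foot=p+R@np.array([.8,0,52])
print("off axis",(foot-L-a*((foot-L)@a)).round(1),"h",((foot-L)@a).round(1),"F along a",(s["contact_force"]@a).round(1),"torque",s["wrist_torque"].round(2))
E
python3 chk.py; python3 - <<'E'
from a import *
W=get("wrist","w8.png");c=get("scene");t=get("top")
f=c.im["frame"];g=t.im["frame"]
cv2.imwrite("pics/z8.png",np.hstack([cv2.resize(f[150:280,205:335],(400,400)),cv2.resize(W.im["frame"][130:330,180:380],(400,400))]))
E
```

```text
t 9.4 p [567.9   2.4 174.7] rotz [ 0.256  0.01  -0.967] y [-0.005  1.     0.009] F [-0.5 -0.4 -1.6] w 59.3
off axis [-0.8 -0.4 -0.2] h -10.5 F along a -1.4 torque [-0.03  0.66 -0.02]
```

View pics/z8.png

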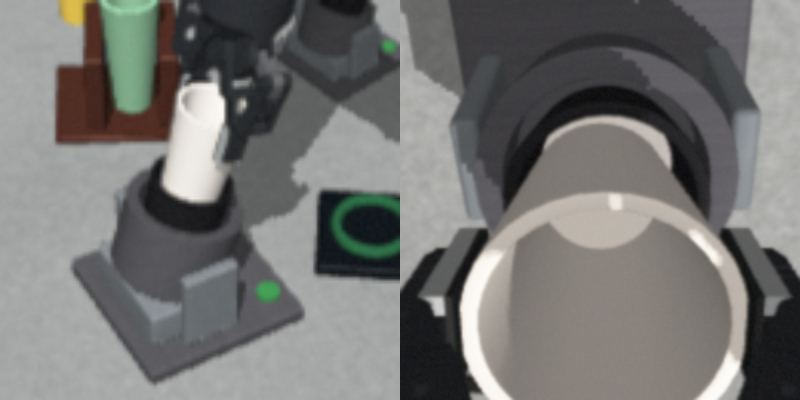

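Request:
move_arm(
  steps=[
    [-1,1.5,0,-5,0,0,0],
    [-1,2.8,0.1,-10,0,0,0],
    [-1,4.1,0.1,-15,0,0,0],
    [-1,5.4,0.2,-20,0,0,0],
  ],
)

```text
clock: 9.88
position: [573.8, 2.3, 155.4]
ee_rot: [-0.001, 0.992, 0.005, 0.13]
contact_force: [0.0, -0.3, -0.6]
gripper_width: 59.4
```

```bash
python3 chk.py
```

```text
t 9.88 p [573.8   2.3 155.4] rotz [ 0.258  0.01  -0.966] y [-0.004  1.     0.009] F [ 0.  -0.3 -0.6] w 59.4
off axis [-0.  -0.7 -0. ] h -30.7 F along a -0.6 torque [ 0.02  0.65 -0.02]
```

Request:
move_arm(
  steps=[
    [-1,0.5,0.3,-2,0,0,0],
    [-1,1.1,0.3,-4,0,0,0],
    [-1,1.6,0.3,-6,0,0,0],
    [-1,2.1,0.4,-8,0,0,0],
  ],
)

```text
clock: 10.22
position: [575.9, 2.6, 147.3]
ee_rot: [-0.001, 0.992, 0.005, 0.13]
contact_force: [0.6, -0.2, -0.9]
gripper_width: 58.9
```

```bash
python3 chk.py
```

```text
t 10.22 p [575.9   2.6 147.3] rotz [ 0.257  0.01  -0.966] y [-0.004  1.     0.009] F [ 0.6 -0.2 -0.9] w 58.9
off axis [-0.1 -0.5 -0.1] h -39.0 F along a -1.1 torque [ 0.01  0.62 -0.01]
```

Request:
move_arm(
  steps=[
    [-1,0.3,0.2,-1,0,0,0],
    [-1,0.5,0.2,-2,0,0,0],
    [-1,0.8,0.2,-3,0,0,0],
  ],
)

```text
clock: 10.47
position: [576.7, 2.8, 144.5]
ee_rot: [-0.001, 0.992, 0.005, 0.13]
contact_force: [-2.3, -0.7, 5.8]
gripper_width: 59.2
```

Request:
move_arm(
  steps=[
    [-1,0.3,0,-1,0,0,0],
    [-1,0.5,0,-2,0,0,0],
    [-1,0.8,0,-3,0,0,0],
  ],
)

```text
clock: 10.72
position: [577.9, 2.8, 143.0]
ee_rot: [-0.002, 0.991, 0.005, 0.131]
contact_force: [-4.4, -0.8, 6.6]
gripper_width: 58.8
```

```bash
python3 chk.py
```

```text
t 10.72 p [577.9   2.8 143. ] rotz [ 0.259  0.01  -0.966] y [-0.004  1.     0.009] F [-4.4 -0.8  6.6] w 58.8
off axis [ 0.7 -0.3  0.2] h -43.7 F along a 7.5 torque [0.07 1.16 0.03]
```

Request:
move_arm(
  steps=[
    [-1,-0.9,0,-0.4,0,0,0],
    [-1,-0.9,0,-0.4,0,0,0],
  ],
)

```text
clock: 10.88
position: [577.2, 2.8, 142.6]
ee_rot: [-0.002, 0.991, 0.005, 0.131]
contact_force: [-1.8, -0.7, 4.8]
gripper_width: 59.1
```

```bash
python3 chk.py;  python3 - <<'E'
from a import *
W=get("wrist","w9.png");c=get("scene");t=get("top")
f=c.im["frame"]
cv2.imwrite("pics/z9.png",np.hstack([cv2.resize(f[150:280,205:335],(400,400)),cv2.resize(W.im["frame"][130:330,180:380],(400,400))]))
E
```

```text
t 10.88 p [577.2   2.8 142.6] rotz [ 0.26   0.01  -0.966] y [-0.004  1.     0.009] F [-1.8 -0.7  4.8] w 59.1
off axis [ 0.  -0.3 -0. ] h -43.9 F along a 5.1 torque [-0.14  0.75 -0.05]
```

View pics/z9.png

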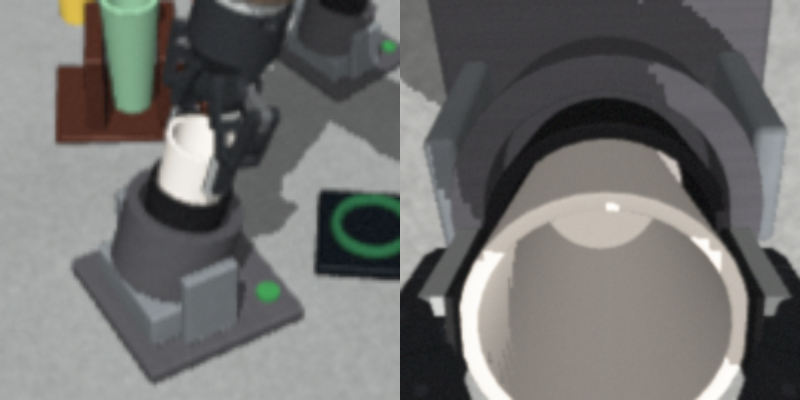

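Request:
move_arm(
  steps=[
    [-1,0.2,0.2,-0.7,0,0,0],
    [-1,0.4,0.2,-1.4,0,0,0],
    [-1,0.4,0.2,-1.4,0,0,0],
  ],
)

```text
clock: 11.28
position: [577.6, 2.9, 141.2]
ee_rot: [-0.002, 0.991, 0.005, 0.131]
contact_force: [-2.7, -0.8, 5.2]
gripper_width: 58.9
```

```bash
python3 chk.py
```

```text
t 11.28 p [577.6   2.9 141.2] rotz [ 0.26   0.01  -0.966] y [-0.004  1.     0.009] F [-2.7 -0.8  5.2] w 58.9
off axis [ 0.1 -0.3 -0. ] h -45.4 F along a 5.7 torque [-0.34  0.78 -0.1 ]
```

Request:
move_arm(
  steps=[
    [-0.1,-0.4,0,1.4,0,0,0],
    [0.3,-0.4,0,1.4,0,0,0],
    [0.7,-0.4,0,1.4,0,0,0],
    [1,-0.4,0,1.4,0,0,0],
    [1,-0.4,0,1.4,0,0,0],
  ],
)

```text
clock: 11.7
position: [576.5, 3.1, 140.9]
ee_rot: [-0.001, 0.992, 0.005, 0.13]
contact_force: [-0.1, 0.3, -0.6]
gripper_width: 85.8
```

Request:
move_arm(
  steps=[
    [1,-2.6,-0.1,9.7,0,0,0],
    [1,-8,-0.3,30,0,0,0],
    [1,-16,-0.6,60,0,0,0],
    [1,-24,-1,90,0,0,0],
    [1,-32,-1.3,120,0,0,0],
  ],
)

```text
clock: 12.12
position: [543.7, 1.6, 262.9]
ee_rot: [-0.001, 0.992, 0.005, 0.13]
contact_force: [0.7, 0.5, -0.8]
gripper_width: 85.3
```

```bash
python3 - <<'E'
from a import *
s=st();W=get("wrist","w10.png");np.savez("pics/w10.npz",**{k:W.im[k] for k in W.im});c=get("scene","s10.png");f=c.im["frame"]
cv2.imwrite("pics/z10.png",np.hstack([cv2.resize(f[170:260,220:310],(400,400)),cv2.resize(W.im["frame"][130:290,200:360],(400,400))]))
E
```

```text
t 12.12 p [543.7   1.6 262.9] rotz [ 0.257  0.01  -0.966] y [-0.004  1.     0.009] F [ 0.7  0.5 -0.8] w 85.3
```

View pics/z10.png

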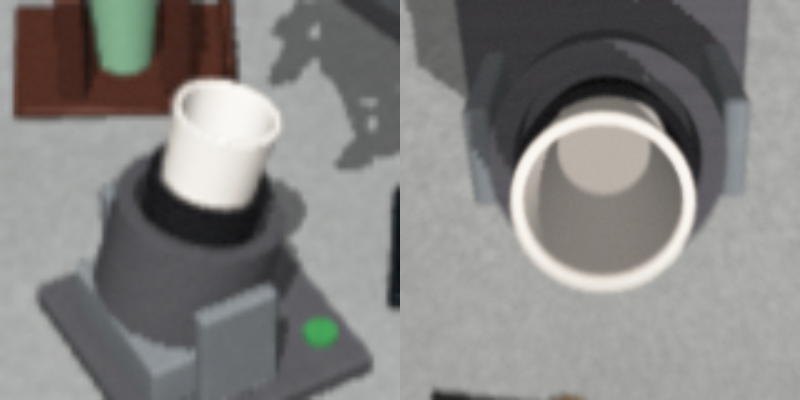

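View pics/w10.png

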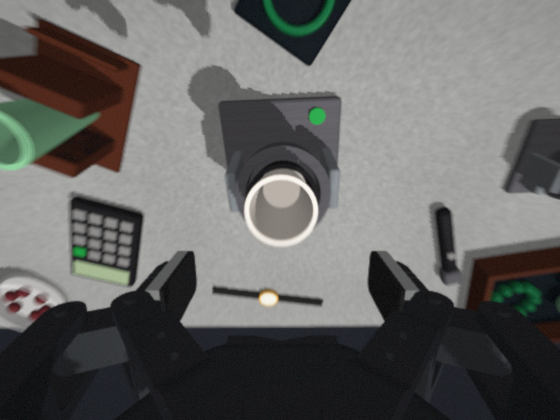

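```bash
python3 - <<'E'
from a import *
d=np.load("pics/w10.npz");W=Cam({k:d[k] for k in d.files})
W.im["frame"]=W.im["frame"]
a=np.array([-.257,-.0103,.966]);L=np.array([578.6,3.2,134.6]);F=L-45.6*a
S=get("scene")
t=[over(c,[(F+88*a,a,30.5,(0,0,255)),(F+6*a,a,20.5,(255,0,0)),(F+46*a,a,35,(0,255,255))],F+70*a,r,400,6) for c,r in((W,60),(S,30))]
cv2.imwrite("pics/o10.png",np.hstack(t))
E
```

```text
(no output)
```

View pics/o10.png

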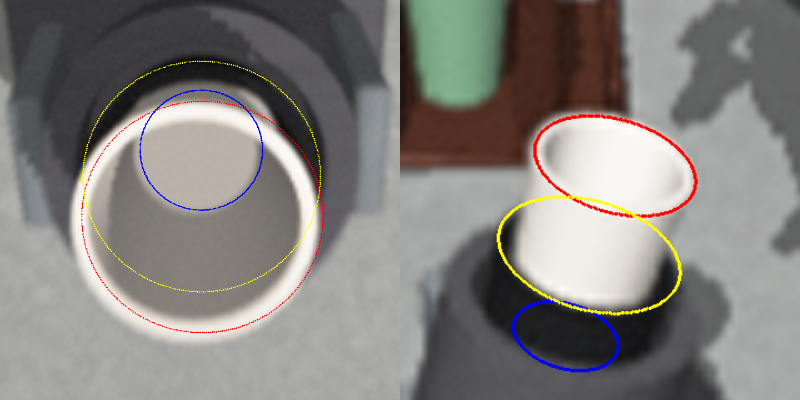

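Request:
move_arm(
  steps=[
    [1,-4,-40,10,-0.002,0.05,0],
    [1,-8,-80,20,-0.004,0.1,0],
    [1,-12,-120,30,-0.006,0.15,0],
    [1,-16,-160,30,-0.008,0.2,0],
    [1,-20,-200,30,-0.01,0.26,0],
  ],
)

```text
clock: 12.68
position: [523.9, -199.9, 291.6]
ee_rot: [-0.002, 1.0, 0.0, -0.001]
contact_force: [1.3, -0.1, 0.2]
gripper_width: 85.6
```

Request:
move_arm(
  steps=[
    [1,-2,-25,0,0,0,0],
    [1,-4,-41,0,0,0,0],
    [1,-4,-41,0,0,0,0],
    [1,-4,-41,0,0,0,0],
  ],
)

```text
clock: 13.02
position: [519.9, -239.8, 289.7]
ee_rot: [-0.0, 1.0, 0.0, -0.001]
contact_force: [0.2, 0.6, 0.5]
gripper_width: 85.3
```

```bash
python3 - <<'E'
from a import *
s=st();W=get("wrist","w11.png");X0=(521,-239,138)
r=fitcirc([(W,contour(sub(jade(W),W,X0,80)))],X0,(0,0,1),28);print(r)
cv2.imwrite("pics/o11.png",over(W,[(r[0],(0,0,1),28,(0,0,255))],r[0],60,500,6))
E
```

```text
t 13.02 p [ 519.9 -239.8  289.7] rotz [-0.003  0.001 -1.   ] y [-0.001  1.     0.001] F [0.2 0.6 0.5] w 85.3
(array([ 518.64987925, -240.81674428,  138.        ]), np.float64(0.5898441361010769))
```

View pics/o11.png

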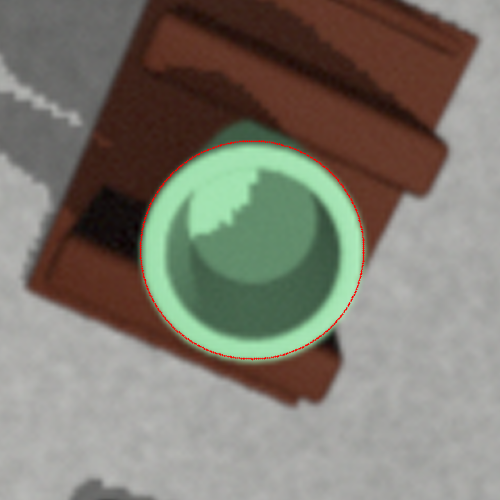

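Request:
move_arm(
  steps=[
    [1,-1,-1,-40,0,0,0],
    [1,-1,-1,-80,0,0,0],
    [1,-1,-1,-115,0,0,0],
    [1,-1,-1,-140,0,0,0],
    [1,-1,-1,-150,0,0,0],
  ],
)

```text
clock: 13.48
position: [516.9, -238.2, 136.9]
ee_rot: [-0.002, 1.0, 0.001, -0.004]
contact_force: [-1.4, -0.1, -0.3]
gripper_width: 85.4
```

Request:
move_arm(
  steps=[
    [1,0,0,-15,0,0,0],
    [1,0,0,-30,0,0,0],
    [1,0,0,-40,0,0,0],
    [1,0,0,-40,0,0,0],
  ],
)

```text
clock: 13.82
position: [518.7, -239.3, 99.7]
ee_rot: [-0.002, 1.0, 0.0, -0.001]
contact_force: [-0.4, 0.4, 0.2]
gripper_width: 85.3
```

```bash
python3 - <<'E'
from a import *
s=st();W=get("wrist","w12.png")
E
```

```text
t 13.82 p [ 518.7 -239.3   99.7] rotz [-0.003  0.001 -1.   ] y [-0.004  1.     0.001] F [-0.4  0.4  0.2] w 85.3
```

View pics/w12.png

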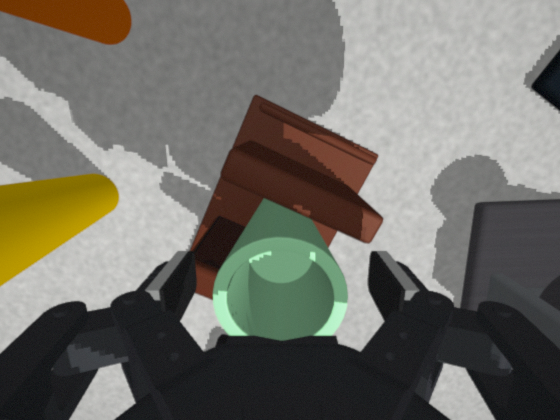

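Request:
move_arm(
  steps=[
    [0.6,0,0,0,0,0,0],
    [0.2,0,0,0,0,0,0],
    [-0.2,0,0,0,0,0,0],
    [-1,0,0,0,0,0,0],
    [-1,0,0,0,0,0,0],
  ],
)

```text
clock: 14.28
position: [520.4, -240.2, 103.2]
ee_rot: [-0.002, 1.0, -0.0, 0.002]
contact_force: [-0.7, 1.8, 6.2]
gripper_width: 54.6
```

Request:
move_arm(
  steps=[
    [-1,0,0,0,0,0,0],
    [-1,0,0,0,0,0,0],
    [-1,0,0,0,0,0,0],
  ],
)

```text
clock: 14.53
position: [520.4, -240.1, 103.2]
ee_rot: [-0.002, 1.0, -0.0, 0.002]
contact_force: [-0.3, 2.8, 4.8]
gripper_width: 54.4
```

```bash
python3 - <<'E'
from a import *
s=st()
E
```

```text
t 14.53 p [ 520.4 -240.1  103.2] rotz [ 0.003 -0.    -1.   ] y [-0.003  1.    -0.   ] F [-0.3  2.8  4.8] w 54.4
```

Request:
move_arm(
  steps=[
    [-1,0,0,8,0,0,0],
    [-1,0,0,25,0,0,0],
    [-1,0,0,50,0,0,0],
    [-1,0,0,80,0,0,0],
    [-1,0,0,110,0,0,0],
  ],
)

```text
clock: 14.95
position: [518.4, -240.1, 211.8]
ee_rot: [-0.001, 1.0, 0.0, -0.001]
contact_force: [1.3, -0.1, -3.2]
gripper_width: 54.5
```

Request:
move_arm(
  steps=[
    [-1,0,0,40,0,0,0],
    [-1,0,10,80,0,0,0],
    [-1,0,30,110,0,0,0],
    [-1,0,60,125,0.002,-0.05,0],
    [-1,0,95,130,0.004,-0.1,0],
  ],
)

```text
clock: 15.37
position: [520.6, -145.3, 344.8]
ee_rot: [-0.0, 0.999, 0.002, 0.054]
contact_force: [0.6, 1.1, -2.3]
gripper_width: 54.8
```

```bash
python3 - <<'E'
from a import *
s=st();W=get("wrist","w13.png");get("scene","s13.png")
E
```

```text
t 15.37 p [ 520.6 -145.3  344.8] rotz [ 0.108  0.004 -0.994] y [-0.001  1.     0.004] F [ 0.6  1.1 -2.3] w 54.8
```

View pics/w13.png

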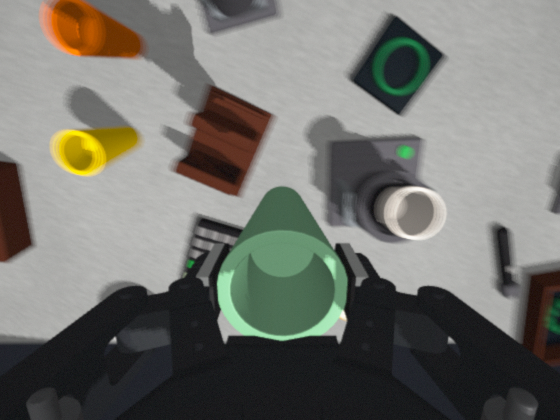

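View pics/s13.png

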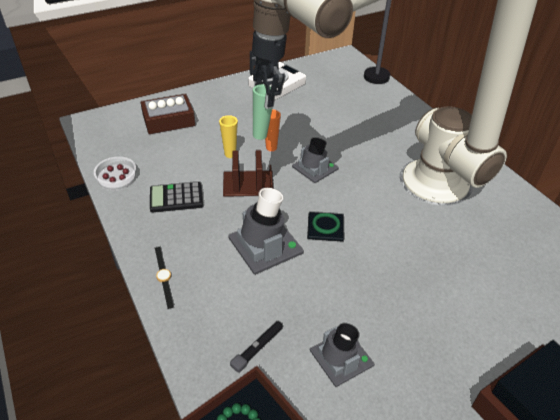

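Request:
move_arm(
  steps=[
    [-1,4,38,0,0.002,-0.05,0],
    [-1,8,76,0,0.004,-0.1,0],
    [-1,12,114,0,0.006,-0.16,0],
    [-1,17,146,-20,0.006,-0.16,0],
    [-1,17,146,-45,0.006,-0.16,0],
  ],
)

```text
clock: 15.88
position: [537.0, 4.8, 297.8]
ee_rot: [-0.004, 0.991, 0.006, 0.132]
contact_force: [1.0, -0.1, -2.5]
gripper_width: 54.2
```

Request:
move_arm(
  steps=[
    [-1,0,0,0,0,0,0],
    [-1,0,0,0,0,0,0],
  ],
)

```text
clock: 16.05
position: [535.1, 0.2, 294.7]
ee_rot: [-0.002, 0.992, 0.004, 0.127]
contact_force: [0.4, -0.4, -2.3]
gripper_width: 54.3
```

```bash
cat > chk2.py <<'E'
from a import *
import sys
s=st()
R=Ro.from_quat(s["ee_rot"]).as_matrix();p=s["position"]
a=np.array([-.257,-.0103,.966]);L=np.array([578.6,3.2,134.6]);F=L-45.6*a
foot=p+R@np.array([1.5,0,95.2])
print("off axis",(foot-F-a*((foot-F)@a)).round(1),"foot above sleeve floor",((foot-F)@a-6).round(1),"F along a",(s["contact_force"]@a).round(1),"perp",(s["contact_force"]-a*(s["contact_force"]@a)).round(1),"tau",s["wrist_torque"].round(2))
if len(sys.argv)>1:
    n=sys.argv[1];W=get("wrist",f"w{n}.png");S=get("scene",f"s{n}.png")
    n_=-R[:,2]
    l=[(F+88*a,a,30.5,(0,0,255)),(F+88*a,a,26.5,(0,255,255)),(foot,n_,18,(255,0,0)),(foot+130*n_,n_,28,(255,0,255))]
    cv2.imwrite(f"pics/o{n}.png",np.hstack([over(W,l,F+88*a,75,400,5),over(S,l,F+88*a,40,400,6)]))
E
python3 chk2.py 14
```

```text
t 16.05 p [5.351e+02 2.000e-01 2.947e+02] rotz [ 0.252  0.008 -0.968] y [-0.004  1.     0.007] F [ 0.4 -0.4 -2.3] w 54.3
off axis [-2.8 -1.5 -0.7] foot above sleeve floor 110.2 F along a -2.3 perp [-0.2 -0.5 -0.1] tau [-0.08  0.63 -0.05]
```

View pics/o14.png

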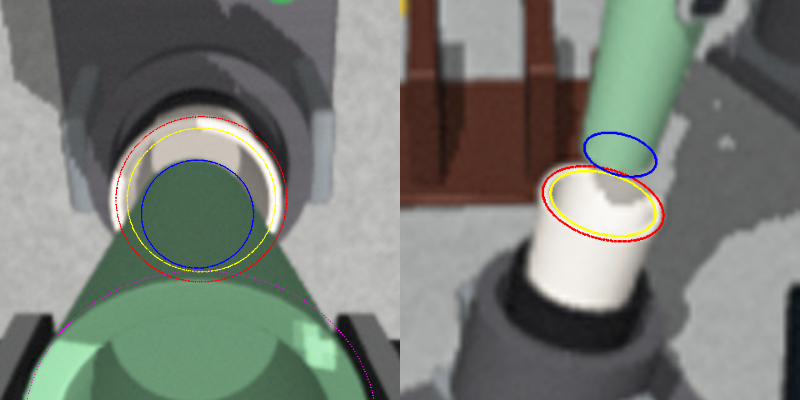

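View pics/w14.png

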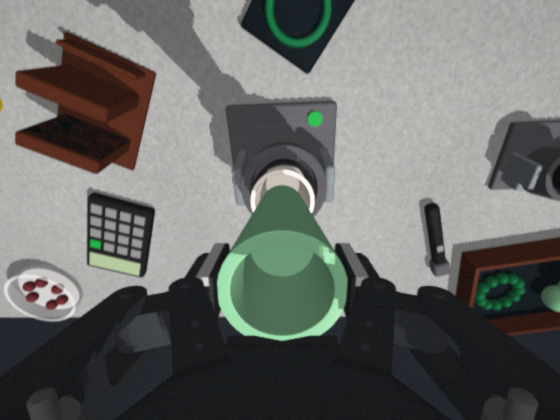

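Request:
move_arm(
  steps=[
    [-1,0,0,0,0,0,0],
    [-1,0,0,0,0,0,0],
  ],
)

```text
clock: 16.32
position: [537.1, -0.1, 297.5]
ee_rot: [-0.001, 0.991, 0.005, 0.131]
contact_force: [-0.2, -0.6, -3.0]
gripper_width: 54.5
```

```bash
python3 chk2.py
```

```text
t 16.32 p [ 5.371e+02 -1.000e-01  2.975e+02] rotz [ 0.259  0.01  -0.966] y [-0.002  1.     0.01 ] F [-0.2 -0.6 -3. ] w 54.5
off axis [ 0.5 -1.6  0.2] foot above sleeve floor 112.5 F along a -2.8 perp [-0.9 -0.7 -0.3] tau [-0.05  0.81  0.05]
```

Request:
move_arm(
  steps=[
    [-1,2,0.8,-8,0,0,0],
    [-1,5.3,1,-20,0,0,0],
    [-1,8.5,1.1,-32,0,0,0],
    [-1,11.2,1.2,-42,0,0,0],
    [-1,13.3,1.3,-50,0,0,0],
  ],
)

```text
clock: 16.73
position: [549.7, 1.7, 244.7]
ee_rot: [-0.001, 0.992, 0.005, 0.129]
contact_force: [-0.8, 0.1, -4.0]
gripper_width: 54.6
```

```bash
python3 chk2.py 15
```

```text
t 16.73 p [549.7   1.7 244.7] rotz [ 0.256  0.009 -0.967] y [-0.003  1.     0.009] F [-0.8  0.1 -4. ] w 54.6
off axis [-1.2 -0.4 -0.3] foot above sleeve floor 58.2 F along a -3.6 perp [-1.7  0.  -0.5] tau [-0.04  0.86 -0.01]
```

View pics/o15.png

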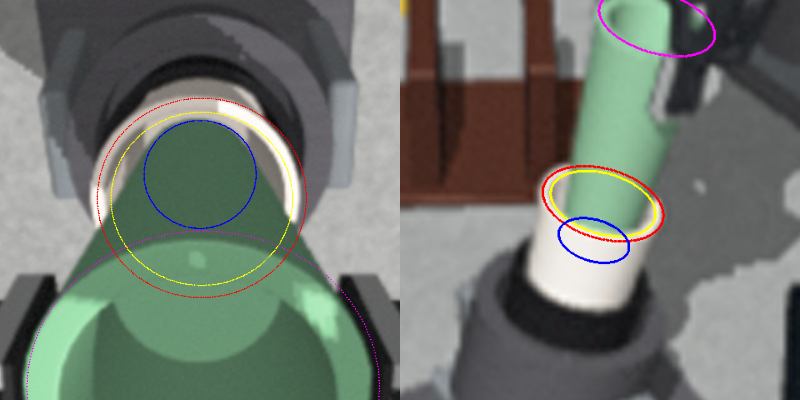

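Request:
move_arm(
  steps=[
    [-1,2.1,0,-8,0,0,0],
    [-1,4.3,0.1,-16,0,0,0],
    [-1,6.4,0.2,-24,0,0,0],
    [-1,8.5,0.3,-32,0,0,0],
  ],
)

```text
clock: 17.17
position: [558.4, 2.4, 213.3]
ee_rot: [-0.001, 0.992, 0.005, 0.13]
contact_force: [-0.3, -0.5, -3.5]
gripper_width: 54.4
```

```bash
python3 chk2.py
```

```text
t 17.17 p [558.4   2.4 213.3] rotz [ 0.257  0.01  -0.966] y [-0.004  1.     0.009] F [-0.3 -0.5 -3.5] w 54.4
off axis [-0.7 -0.  -0.2] foot above sleeve floor 25.7 F along a -3.3 perp [-1.2 -0.6 -0.3] tau [-0.06  0.81  0.  ]
```

Request:
move_arm(
  steps=[
    [-1,1,-0.2,-3,0,0,0],
    [-1,1.9,-0.2,-6,0,0,0],
    [-1,2.7,-0.2,-9,0,0,0],
    [-1,3.4,-0.2,-12,0,0,0],
  ],
)

```text
clock: 17.5
position: [562.0, 2.2, 202.0]
ee_rot: [-0.001, 0.992, 0.005, 0.13]
contact_force: [-0.6, -0.2, -2.0]
gripper_width: 54.2
```

```bash
python3 chk2.py
```

```text
t 17.5 p [562.    2.2 202. ] rotz [ 0.258  0.01  -0.966] y [-0.004  1.     0.009] F [-0.6 -0.2 -2. ] w 54.2
off axis [-0.2 -0.4 -0. ] foot above sleeve floor 13.8 F along a -1.8 perp [-1.  -0.2 -0.3] tau [-0.06  0.85  0.  ]
```

Request:
move_arm(
  steps=[
    [-1,0.5,0,-2,0,0,0],
    [-1,1.0,0,-4,0,0,0],
    [-1,1.6,0,-6,0,0,0],
  ],
)

```text
clock: 17.75
position: [563.4, 2.1, 196.1]
ee_rot: [-0.001, 0.992, 0.005, 0.13]
contact_force: [0.4, -0.4, -2.8]
gripper_width: 54.1
```

```bash
python3 chk2.py
```

```text
t 17.75 p [563.4   2.1 196.1] rotz [ 0.258  0.01  -0.966] y [-0.004  1.     0.009] F [ 0.4 -0.4 -2.8] w 54.1
off axis [-0.3 -0.4 -0.1] foot above sleeve floor 7.7 F along a -2.8 perp [-0.3 -0.5 -0.1] tau [-0.03  0.72 -0.02]
```

Request:
move_arm(
  steps=[
    [-1,0.3,0,-1,0,0,0],
    [-1,0.7,0,-2.3,0,0,0],
    [-1,1,0,-3.5,0,0,0],
  ],
)

```text
clock: 18.0
position: [564.4, 2.1, 192.6]
ee_rot: [-0.001, 0.992, 0.005, 0.13]
contact_force: [0.9, -0.2, -3.5]
gripper_width: 54.5
```

```bash
python3 chk2.py
```

```text
t 18.0 p [564.4   2.1 192.6] rotz [ 0.257  0.01  -0.966] y [-0.004  1.     0.009] F [ 0.9 -0.2 -3.5] w 54.5
off axis [-0.3 -0.5 -0.1] foot above sleeve floor 4.1 F along a -3.6 perp [-0.  -0.2 -0. ] tau [-0.03  0.79  0.01]
```

Request:
move_arm(
  steps=[
    [-1,0.3,0.2,-1,0,0,0],
    [-1,0.7,0.2,-2,0,0,0],
    [-1,0.9,0.2,-3,0,0,0],
  ],
)

```text
clock: 18.25
position: [565.3, 2.4, 189.5]
ee_rot: [-0.001, 0.992, 0.005, 0.13]
contact_force: [-0.1, -0.4, -3.1]
gripper_width: 54.8
```

```bash
python3 chk2.py
```

```text
t 18.25 p [565.3   2.4 189.5] rotz [ 0.257  0.01  -0.966] y [-0.004  1.     0.009] F [-0.1 -0.4 -3.1] w 54.8
off axis [-0.2 -0.3 -0.1] foot above sleeve floor 0.9 F along a -3.0 perp [-0.8 -0.4 -0.2] tau [0.02 0.79 0.02]
```

Request:
move_arm(
  steps=[
    [-1,0.2,0,-0.7,0,0,0],
    [-1,0.4,0,-1.4,0,0,0],
    [-1,0.5,0,-2,0,0,0],
  ],
)

```text
clock: 18.5
position: [566.2, 2.3, 188.7]
ee_rot: [-0.002, 0.991, 0.005, 0.131]
contact_force: [-2.9, -1.1, 2.6]
gripper_width: 54.4
```

```bash
python3 chk2.py
```

```text
t 18.5 p [566.2   2.3 188.7] rotz [ 0.259  0.01  -0.966] y [-0.004  1.     0.009] F [-2.9 -1.1  2.6] w 54.4
off axis [ 0.6 -0.3  0.2] foot above sleeve floor -0.1 F along a 3.3 perp [-2.  -1.  -0.5] tau [ 0.02  1.18 -0.  ]
```

Request:
move_arm(
  steps=[
    [-1,-0.3,0.1,-0.9,0,0,0],
    [-1,0,0.1,-1.9,0,0,0],
    [-1,0.2,0.1,-2.9,0,0,0],
  ],
)

```text
clock: 18.75
position: [567.1, 2.4, 187.1]
ee_rot: [-0.002, 0.991, 0.005, 0.132]
contact_force: [-7.2, -0.4, 16.2]
gripper_width: 54.3
```

```bash
python3 chk2.py
```

```text
t 18.75 p [567.1   2.4 187.1] rotz [ 0.261  0.01  -0.965] y [-0.005  1.     0.009] F [-7.2 -0.4 16.2] w 54.3
off axis [ 1.2 -0.3  0.3] foot above sleeve floor -1.9 F along a 17.5 perp [-2.7 -0.2 -0.7] tau [-0.11  1.53 -0.07]
```

Request:
move_arm(
  steps=[
    [-1,-0.3,0,-0.3,0,0,0],
    [-1,-0.5,0,-0.5,0,0,0],
    [-1,-0.5,0,-0.5,0,0,0],
    [-1,-0.5,0,-0.5,0,0,0],
    [-1,-0.5,0,-0.5,0,0,0],
  ],
)

```text
clock: 19.17
position: [566.6, 2.4, 187.0]
ee_rot: [-0.002, 0.991, 0.005, 0.132]
contact_force: [-5.4, -1.1, 11.4]
gripper_width: 54.7
```

```bash
python3 chk2.py 16
```

```text
t 19.17 p [566.6   2.4 187. ] rotz [ 0.262  0.01  -0.965] y [-0.005  1.     0.009] F [-5.4 -1.1 11.4] w 54.7
off axis [ 0.8 -0.3  0.2] foot above sleeve floor -1.9 F along a 12.4 perp [-2.2 -1.  -0.6] tau [-0.19  1.37 -0.03]
```

View pics/o16.png

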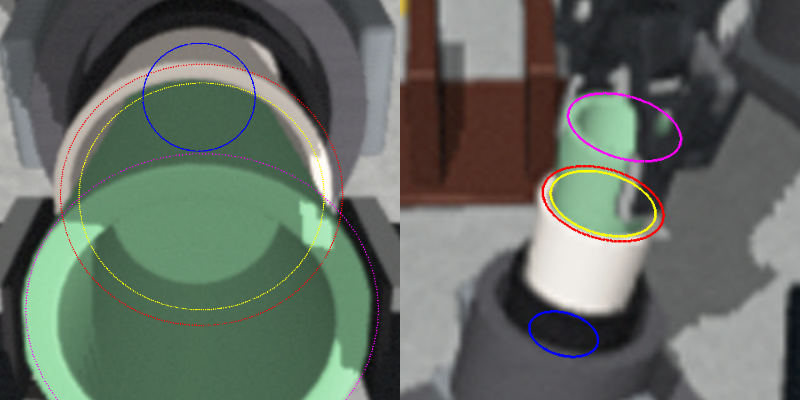

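Request:
move_arm(
  steps=[
    [-1,0.1,0.2,-0.7,0,0,0],
    [-1,0.3,0.2,-1.4,0,0,0],
    [-1,0.3,0.2,-1.4,0,0,0],
  ],
)

```text
clock: 19.52
position: [567.7, 2.5, 187.2]
ee_rot: [-0.002, 0.991, 0.005, 0.133]
contact_force: [-9.1, -1.0, 17.9]
gripper_width: 54.2
```

```bash
python3 chk2.py
```

```text
t 19.52 p [567.7   2.5 187.2] rotz [ 0.264  0.01  -0.964] y [-0.005  1.     0.009] F [-9.1 -1.  17.9] w 54.2
off axis [ 2.1 -0.1  0.5] foot above sleeve floor -2.0 F along a 19.6 perp [-4.  -0.8 -1.1] tau [-0.34  1.66 -0.16]
```

Request:
move_arm(
  steps=[
    [-1,-0.7,0,-0.2,0,0,0],
    [-1,-1.3,0,-0.4,0,0,0],
    [-1,-1.3,0,-0.4,0,0,0],
    [-1,-1.3,0,-0.4,0,0,0],
  ],
)

```text
clock: 19.85
position: [566.4, 2.5, 186.8]
ee_rot: [-0.002, 0.991, 0.005, 0.133]
contact_force: [-8.7, -1.6, 16.8]
gripper_width: 54.4
```

```bash
python3 chk2.py
```

```text
t 19.85 p [566.4   2.5 186.8] rotz [ 0.264  0.01  -0.964] y [-0.005  1.     0.009] F [-8.7 -1.6 16.8] w 54.4
off axis [ 0.8 -0.1  0.2] foot above sleeve floor -2.1 F along a 18.5 perp [-4.  -1.4 -1.1] tau [-0.48  1.46 -0.13]
```

Request:
move_arm(
  steps=[
    [-1,-0.6,0,-0.4,0,0,0],
    [-1,-1,0,-0.7,0,0,0],
    [-1,-1,0,-0.7,0,0,0],
    [-1,-1,0,-0.7,0,0,0],
    [-1,-1,0,-0.7,0,0,0],
  ],
)

```text
clock: 20.27
position: [565.8, 2.5, 186.5]
ee_rot: [-0.002, 0.991, 0.005, 0.134]
contact_force: [-7.7, -1.7, 18.0]
gripper_width: 54.6
```

```bash
python3 chk2.py
```

```text
t 20.27 p [565.8   2.5 186.5] rotz [ 0.265  0.01  -0.964] y [-0.005  1.     0.009] F [-7.7 -1.7 18. ] w 54.6
off axis [ 0.3 -0.1  0.1] foot above sleeve floor -2.1 F along a 19.4 perp [-2.7 -1.5 -0.7] tau [-0.58  1.29 -0.16]
```

Request:
move_arm(
  steps=[
    [-1,0,0,2,0,0,0],
    [-0.1,-0.4,0,4,0,0,0],
    [0.3,-0.4,0,4,0,0,0],
    [0.8,-0.4,0,4,0,0,0],
    [1,-0.4,0,4,0,0,0],
  ],
)

```text
clock: 20.68
position: [563.1, 2.8, 185.2]
ee_rot: [-0.002, 0.992, 0.005, 0.13]
contact_force: [-0.4, 0.1, -0.1]
gripper_width: 77.8
```

```bash
python3 chk2.py 17
```

```text
t 20.68 p [563.1   2.8 185.2] rotz [ 0.257  0.01  -0.966] y [-0.004  1.     0.009] F [-0.4  0.1 -0.1] w 77.8
off axis [-3.3  0.1 -0.9] foot above sleeve floor -2.7 F along a 0.0 perp [-0.4  0.1 -0.1] tau [0.01 0.49 0.03]
```

View pics/w17.png

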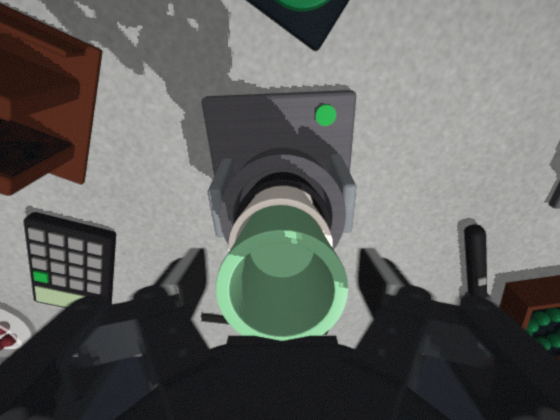

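Request:
move_arm(
  steps=[
    [1,0,0,0,0,0,0],
    [1,-5,-0.2,20,0,0,0],
    [1,-13,-0.5,50,0,0,0],
    [1,-23,-0.9,85,0,0,0],
    [1,-31,-1.3,115,0,0,0],
  ],
)

```text
clock: 21.2
position: [531.6, 1.3, 302.3]
ee_rot: [-0.002, 0.992, 0.005, 0.13]
contact_force: [1.1, 1.6, 0.2]
gripper_width: 85.3
```

Request:
move_arm(
  steps=[
    [1,-2,0,7,0,0,0],
    [1,-2,0,7,0,0,0],
    [1,-2,0,7,0,0,0],
  ],
)

```text
clock: 21.45
position: [529.6, 1.4, 307.1]
ee_rot: [-0.001, 0.992, 0.005, 0.129]
contact_force: [0.1, 0.1, 0.3]
gripper_width: 85.2
```

```bash
python3 - <<'E'
from a import *
s=st();W=get("wrist","w18.png");S=get("scene","s18.png")
a=np.array([-.257,-.0103,.966]);L=np.array([578.6,3.2,134.6]);F=L-47.7*a
B=F+6*a
l=[(F+88*a,a,30.5,(0,0,255)),(B+130*a,a,28,(255,0,255)),(B+130*a,a,22,(255,0,255)),(F+46*a,a,35,(0,255,255)),(B+85*a,a,17,(255,0,0))]
cv2.imwrite("pics/o18.png",np.hstack([over(W,l,F+90*a,60,400,6),over(S,l,F+90*a,35,400,8)]))
cv2.imwrite("pics/z18.png",np.hstack([over(W,[],F+90*a,60,400,6),over(S,[],F+90*a,35,400,8)]))
E
```

```text
t 21.45 p [529.6   1.4 307.1] rotz [ 0.257  0.011 -0.966] y [-0.004  1.     0.01 ] F [0.1 0.1 0.3] w 85.2
```

View pics/o18.png

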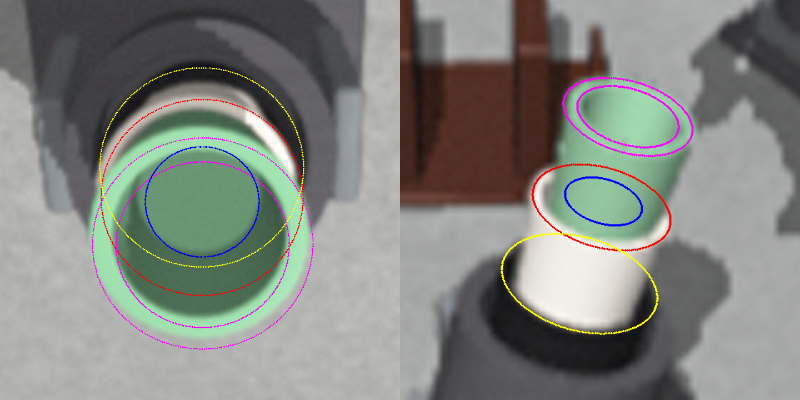

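View pics/z18.png

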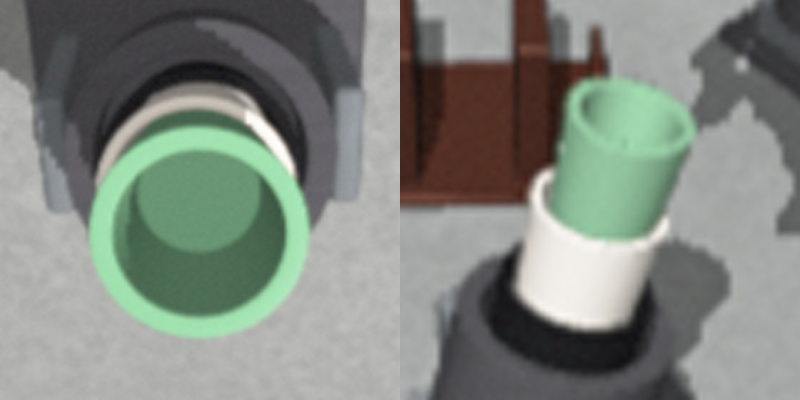

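```bash
python3 - <<'E'
from bench import workorder
print(workorder.job_done())
E
```

```text
the job is handed in; nothing more can be done
None
```

The sleeve is in the largest lamp's well, the jade beaker is nested in it, and the stack is pressed onto the stop. The job was handed in at about 21.5 s of the 72 s allowed, with the gripper open and clear of everything.

**Sleeve:** I gripped it by the rim, tilted it to the lamp's axis and lowered it in. It met the floor at about 5–7 N, and the well slid down with it.

**Beaker:** I pulled it straight up out of the case and lowered it into the sleeve. It touched the sleeve floor within about 1 mm of the computed height, with only about 6 N of contact.

**Press:** The well slid about 2 mm more, then stopped moving along its axis as the push rose to about 19 N. I held it at 18–19 N for nearly a second, counting the final adjustments. A sideways force of about 3–4 N came with the push.

**Last checks:**
- In the scene picture, both rims lie on the predicted home positions to about 1 px (roughly 2 mm).
- The wrist picture puts the beaker's rim about 3 mm down-slope of the prediction. That is about 0.02 rad of lean, inside the 0.08 rad limit.
- After seating, the wrist picture also put the sleeve's rim about 2 mm off, or about 0.03 rad, against a limit of 0.06 rad.
- The wrist picture put the well's mouth about 20 mm higher than the scene picture did. I used the scene's height, and the floor contacts agreed with it.
- I did not measure the position on the stop or the sleeve–lamp force directly. Both are inferred from the wrist force and the lack of further motion.
- I did not measure the bangle, torch or calculator again at the end. The arm stayed clear of them.

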